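# Exchange two bottles and their reducing rings between two water baths

### The job

The two (still empty) water baths are loaded the wrong way round: put the large brown bottle with its blue wide-holed ring into the bath with the red panel, and the small green bottle with its yellow narrow-holed ring into the bath with the green panel; the free bench mat is there to park things on the way. In the end each ring must lie flat in its bath's opening and each bottle stand upright on the bath's shelf inside its own ring. Keep the glass bottles upright, set them down without dropping them, and leave the spare lid, the beaker and the timer where they are.

Things in the scene. Friction and masses are not known exactly. Their poses are not given: they have to be found in the camera images.
- bath_red: Fixed one-hole water bath, empty: white, red stripe, sloping red control panel. Tank 180 x 180 mm, its flat steel top 160 mm above the bench with a central round opening, diameter 112 mm. Inside, a flat shelf 112 mm above the bench (48 mm below the top). Control box on its +x side, 75 mm deep, up to 126 mm high. Origin: on the bench, straight below the opening's centre; z up.
- bath_green: Fixed one-hole water bath, the same in all sizes and in its origin as the red one, but with a green stripe and a green control panel.
- mat: Free parking place: flat grey bench mat, fixed, 290 mm (its x) by 170 mm (its y), 4 mm thick. Origin: centre of its underside.
- ring_wide: Loose blue ring, 120 g. Flange 140 mm wide, 4 mm thick; below it a skirt 96 mm in diameter, 6 mm deep, drops into the opening with 8 mm play all round; above it a collar (the grip) 68 mm outside, 61 mm inside (the hole). Origin: on the axis at the skirt's lower edge; flange top 10 mm, collar top 26 mm above it; 154 mm above the bench if seated. Starts in the green bath, round the large bottle.
- ring_narrow: Loose yellow reducing ring, 120 g, the same as the blue one except for its hole and collar: collar 58 mm outside diameter, hole 51 mm. Origin, heights, flange and skirt as for the blue ring. At the start it lies in the red bath, round the small bottle.
- bottle_large: Loose brown glass bottle with a white cap and a paper label, about 0.24 kg, to go with the blue ring. Body 46 mm in diameter, total height 124 mm; cap 34 mm in diameter, taking up the top 26 mm: the grip. Origin: centre of its underside, z up its axis. At the start it stands on the shelf of the green bath inside the blue ring, its cap clear above the collar.
- bottle_small: Loose green glass bottle with a black cap and a paper label, about 0.13 kg, to go with the yellow ring. Body 36 mm in diameter, total height 110 mm; cap 30 mm in diameter, taking up the top 26 mm: the grip. Origin: centre of its underside, z up its axis. At the start it stands on the shelf of the red bath inside the yellow ring, its cap clear above the collar.
- spare_lid: Bystander: loose blue solid lid with a knob, 140 mm in diameter, 36 mm high, on the bench. Origin: centre of its underside.
- beaker: Bystander: loose empty glass beaker, 70 mm in diameter, 95 mm high, on the bench. Origin: centre of its underside.
- timer: Bystander: loose white timer, 65 x 75 x 22 mm, on the bench. Origin: centre of its underside.
Mind the look-alikes: they are no part of the job. Leave any orange look-alike of the bottle_small alone.

How it is judged:
By the outcome, as a careful person would: the job done as asked, in the order asked, and still so for the second after the job is handed in, with the robot touching nothing.
It also fails if it takes over 144 s, if anything falls off the work surface, if the arm or the gripper's body presses on something with over 40 N, if the wrist force passes 120 N, or if a joint passes its speed limit or range.

### The arm

A 6-joint arm with a two-finger parallel gripper is mounted at the origin on the work surface. World frame = base frame: x ahead of the robot, y to its left, z up, the work surface at z = 0. Lengths are in m, angles in rad, forces in N, time in s.
With the tool pointing down it reaches from about 0.3 to 0.85 m from the base axis. Payload 4.2 kg.
Tool frame: the origin (TCP) lies on the centre line of the jaws, within the pads' length; the fingertips stand 17 mm ahead of it and the grasp point (between the pads) lies 2 mm behind it (bot.tip_extent is the distance from the TCP to the fingertips, in m); x points along the fingers, y is the direction in which the jaws open and shut, and the axes are right-handed (so a half turn about x gives the same grasp; the last joint's range is limited). The gripper opens to 91 mm and grips with 3 to 60 N. Pads are 32 mm wide; open, the fingers measure 118 mm over their backs; the gripper's body (76 mm by 178 mm) begins 60 mm behind the grasp point.
Start: joints at [-1.234, 0.32, 1.565, -0, 1.257, -0.02], TCP at [0.201, -0.539, 0.231] pointing down, gripper open.
Joint ranges: [-3.11, 3.11], [-0.84, 2.01], [0.21, 2.61], [-1.34, 4.49], [0.05, 2.63], [-2.56, 2.56]. Speed limits (rad/s): [2.57, 2.57, 3.14, 3.14, 3.14, 3.14].

### API

Orientations are given as a rotation vector (axis times angle).
In Python, from station import bot, optics gives the robot as it stands. The module is installed in compiled form; this text tells all that it offers.
- The arm moves only by the tool arm_command, never from a script. Its argument "steps" is a list of rows, each an object with "slide": the shift along the tool's x, y, z in units of 40 mm (1.0 is 40 mm), a list of three; "delta_rot": the turn, a rotation vector about the tool's x, y, z in degrees, a list of three. A call has 1 to 20 rows; each row is the pose to reach, as a shift and turn from the pose commanded when the call began, along the tool's axes at that moment; what a row does not reach only later rows make up. A row lasts 1/12 s, in which the tool goes at most 41.7 mm and 7.16 degrees, less where a joint would pass 70% of its speed; a pose out of reach is approached as far as the arm can. A call with a gripper value outside its range is refused whole. "gripper" is the closure in counts, from 0 (fully open) to 255 (shut), set as the call begins (left out, the last holds). The fingers move at their own pace and stop on an object; "force" is the grip in N (left out, the last holds). Time passes only in rows, so rows that repeat a pose let the fingers close. It gives the time, the measured TCP pose, the force and the opening at its end, in the units of the state.
- bot.observe(): the state, without advancing time (a new reading comes with each control period).
- optics.read_camera(name): name is "scene" or "top" or "wrist"; returns (picture, depth): 480x640x3 uint8, blue, green, red; 480x640 float32, m along the optical axis (not along the pixel's ray), 0 where there is no reading.
- optics.calibration(name): a dict with "vertical_fov" (degrees; the focal length in pixels is half the picture's height over the tangent of half this angle, whatever the lens; pixels are square), "cx", "cy" (the principal point, pixels), "R" (3x3) and "t" (3): a world point X has camera coordinates R X + t; the wrist camera has in their place "hand_eye" (4x4, takes a point from camera to tool coordinates, whose origin is the TCP and whose axes are the tool frame's). Camera axes: x right, y down, z forward; pixel columns grow to the right and rows downward; lengths in m; the calibration is good to about 2 mm. A picture is of the moment at which its call begins: read the wrist's pose just before it. calibration takes no time and is no camera call.
- bot.sign_off(): hands the job in, once; it reports no verdict.
The state is a dict: "time_s": time; "q": joint angles; "joint_velocities": joint speeds; "tau": joint torques, N m; "eef_pos": TCP position; "tcp_rot": TCP orientation; "contact_force": force on the tool from outside, world axes, zero at the start; "ft_torque": the same for the moment, N m; "finger_gap": finger opening in m.
Only numpy, scipy, OpenCV 4.12 (cv2) and the standard library are available. Lean on these libraries where they do the work, as an engineer would, in place of code of your own. Each camera call takes 0.05 s, during which the arm holds its last target. There are 200 camera calls.

## Working session

There is one attempt and no reset: what is moved stays moved. The work goes in short steps, Python scripts to look and compute and a tool call to move; the robot and the scene stay as the last step left them, time stands still between calls to the robot, and variables do not carry over. Pictures are saved under pics/ and viewed, about 12 in all and at most 16, crops included, and the job is handed in when it is done.

Besides the shell and the picture viewer there is one more tool, called after "Request:" as name(argument=value, ...), one argument or row to a line, values as JSON. arm_command: Moves the arm, as the interface text tells. Its arguments: {"type":"object","properties":{"steps":{"type":"array","items":{"type":"object","properties":{"slide":{"type":"array","items":{"type":"number"}},"delta_rot":{"type":"array","items":{"type":"number"}}}}},"gripper":{"type":"number"},"force":{"type":"number"}},"required":["steps"]}

```bash
mkdir -p pics; python3 - <<'E'
from station import bot, optics
import cv2,numpy as np
print(bot.observe())
for n in ("scene","top","wrist"):
    p,d=optics.read_camera(n); cv2.imwrite(f"pics/{n}0.png",p); np.save(f"{n}0.npy",d); print(n,optics.calibration(n))
E
```

```text
{'time_s': 0.0, 'q': array([-1.23398791e+00,  3.20271858e-01,  1.56567553e+00, -1.83111685e-05,
        1.25739135e+00, -2.00083502e-02]), 'joint_velocities': array([-1.41832140e-03, -1.45839615e-03, -3.87097002e-04,  1.12708566e-03,
       -7.35446613e-04,  7.06861751e-06]), 'tau': array([ 1.96117151e-03, -4.12466168e+01, -2.31972420e+01,  7.29023502e-02,
        4.56717331e-02, -1.47909363e-04]), 'eef_pos': array([ 0.2006771 , -0.53833613,  0.23013313]), 'tcp_rot': array([ 2.02749457,  0.3674432 , -2.02809751]), 'contact_force': array([0.12877866, 0.0518123 , 0.34407372]), 'ft_torque': array([-0.02741172,  0.05385883,  0.02800962]), 'finger_gap': 0.09118546212824301}
scene {'vertical_fov': 46.36874772816964, 'cx': 329.01460222086996, 'cy': 231.26965621350746, 'R': array([[-0.94633718,  0.32317679, -0.00164547],
       [ 0.28358402,  0.8279368 , -0.48383959],
       [-0.15500339, -0.45834202, -0.87515515]]), 't': array([ 0.46473576, -0.08339269,  1.57120856])}
top {'vertical_fov': 43.65449844969092, 'cx': 320.86608500863036, 'cy': 235.06693447782726, 'R': array([[-0.00701729, -0.9999702 , -0.00321693],
       [-0.98841689,  0.00742386, -0.15158146],
       [ 0.15160083,  0.00211597, -0.98843953]]), 't': array([-0.00221254,  0.52143811,  1.47998838])}
wrist {'vertical_fov': 65.99585607022692, 'cx': 322.284524247214, 'cy': 241.55845263125394, 'hand_eye': array([[ 1.12854921e-03, -2.71184296e-01,  9.62526781e-01,
        -1.54486163e-01],
       [ 9.99999342e-01,  1.07383092e-04, -1.14223093e-03,
        -1.00751627e-03],
       [ 2.06395988e-04,  9.62527436e-01,  2.71184239e-01,
        -7.57672602e-02],
       [ 0.00000000e+00,  0.00000000e+00,  0.00000000e+00,
         1.00000000e+00]])}
```

View pics/scene0.png

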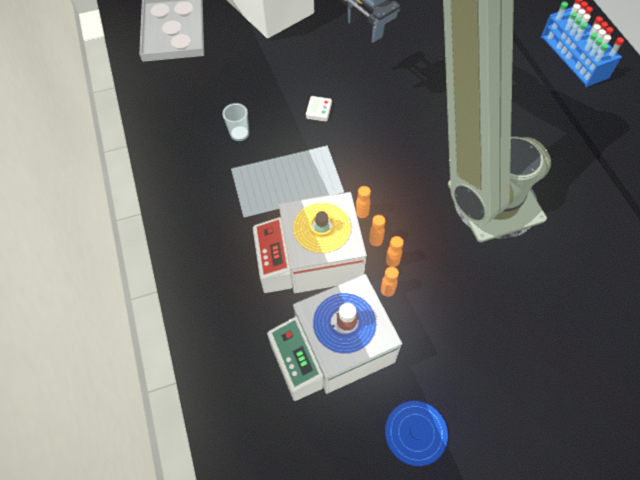

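View pics/top0.png

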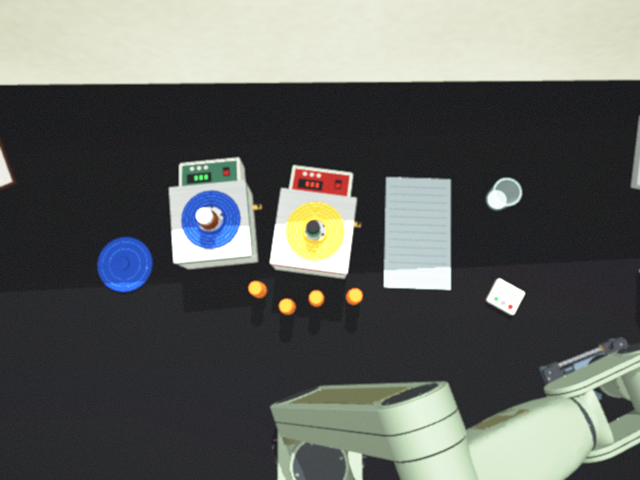

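Candidates, by top-view pixel:
- **bottle_small:** the black cap in the yellow ring at (314,228). The look-alikes are four orange bottles at (257,289), (287,306), (316,298) and (354,296).
- **bottle_large:** the white cap at (208,217).
- **ring_wide:** the blue ring at (211,219). The look-alike is the spare blue lid at (125,264).
- **Destinations:** the red panel is at (322,181), the green panel at (211,172) and the mat at (418,233).

I choose the things standing in the baths.

```bash
cat > h.py <<'E'
import numpy as np,cv2
from station import bot,optics
from scipy.spatial.transform import Rotation as Ro
def cam(n,st=None):
    c=optics.calibration(n); f=240/np.tan(np.radians(c["vertical_fov"])/2)
    if "R" in c: Rw=c["R"].T; o=-Rw@c["t"]
    else:
        st=st or bot.observe(); Rt=Ro.from_rotvec(st["tcp_rot"]).as_matrix(); H=c["hand_eye"]
        Rw=Rt@H[:3,:3]; o=Rt@H[:3,3]+st["eef_pos"]
    return f,c["cx"],c["cy"],Rw,o
def plane(C,uv,z):
    f,cx,cy,Rw,o=C; uv=np.atleast_2d(uv).astype(float)
    r=np.c_[(uv[:,0]-cx)/f,(uv[:,1]-cy)/f,np.ones(len(uv))]@Rw.T
    return o+r*((z-o[2])/r[:,2])[:,None]
def cloud(C,d):
    f,cx,cy,Rw,o=C; v,u=np.mgrid[:480,:640]
    return np.stack([(u-cx)/f*d,(v-cy)/f*d,d],-1)@Rw.T+o
def hsv(p,lo,hi):
    return cv2.inRange(cv2.cvtColor(p,cv2.COLOR_BGR2HSV),np.array(lo),np.array(hi))
def blobs(m,amin=60):
    c,_=cv2.findContours(m,cv2.RETR_EXTERNAL,cv2.CHAIN_APPROX_NONE)
    return sorted([k for k in c if cv2.contourArea(k)>amin],key=cv2.contourArea,reverse=True)
def circ(C,k,z):
    P=plane(C,cv2.convexHull(k)[:,0],z); e,r=cv2.minEnclosingCircle(P[:,:2].astype(np.float32)); return np.round(e,4),round(r,4)
E
python3 - <<'E'
from h import *
st=bot.observe(); print(np.round(Ro.from_rotvec(st["tcp_rot"]).as_matrix(),3))
for n in("top","scene"):
    C=cam(n); p=cv2.imread(f"pics/{n}0.png"); d=np.load(n+"0.npy"); W=cloud(C,d)
    for nm,lo,hi,z in(("yellow",(20,120,90),(35,255,255),.164),("blue",(100,120,60),(130,255,255),.164),("red",(0,140,70),(8,255,255),.12),("orange",(8,150,120),(18,255,255),.1)):
        for k in blobs(hsv(p,lo,hi))[:5]:
            print(n,nm,cv2.boundingRect(k),circ(C,k,z))
            if nm in("yellow","blue"):
                c,_=circ(C,k,z); dd=np.hypot(W[...,0]-c[0],W[...,1]-c[1])
                s=(dd<.045)&(W[...,2]>.19)&(d>0)
                if s.any():
                    zt=np.percentile(W[...,2][s],90); t=s&(W[...,2]>zt-.012); print("   cap",t.sum(),zt,np.round(np.median(W[t],0),4),np.round((W[t].min(0)+W[t].max(0))/2,4))
    # tank tops
    s=((W[...,2]>.15)&(W[...,2]<.172)&(d>0)&(W[...,0]>.3)&(abs(W[...,1])<.5)).astype(np.uint8)*255
    s=cv2.morphologyEx(s,cv2.MORPH_CLOSE,np.ones((25,25)))
    for k in blobs(s,500): P=plane(C,k[:,0],.16)[:,:2].astype(np.float32); print(n,"tank",cv2.minAreaRect(P))
    g=hsv(p,(85,8,90),(115,70,200)); 
    for k in blobs(g,1500)[:3]: P=plane(C,k[:,0],.004)[:,:2].astype(np.float32); print(n,"mat",cv2.boundingRect(k),cv2.minAreaRect(P))
p=cv2.imread("pics/top0.png"); cv2.imwrite("pics/crop0.png",cv2.resize(p[150:320,90:470],(760,340),interpolation=cv2.INTER_CUBIC))
E
```

```text
[[-0.     0.349 -0.937]
 [ 0.001 -0.937 -0.349]
 [-1.    -0.001 -0.   ]]
top yellow (287, 202, 56, 57) (array([0.5144, 0.0084]), 0.0674)
   cap 147 0.22517791846396162 [0.5126 0.0132 0.222 ] [0.5133 0.0123 0.2223]
top yellow (280, 300, 12, 12) (array([0.3404, 0.0752]), 0.0143)
top yellow (349, 289, 13, 13) (array([ 0.3631, -0.0831]), 0.0142)
top yellow (249, 282, 13, 12) (array([0.3817, 0.146 ]), 0.0141)
top yellow (310, 292, 12, 12) (array([0.3592, 0.0067]), 0.0141)
top blue (182, 191, 58, 58) (array([0.5422, 0.2512]), 0.0684)
   cap 199 0.23860855049401888 [0.536  0.2542 0.2362] [0.5375 0.2542 0.2344]
top blue (96, 236, 57, 57) (array([0.4386, 0.4481]), 0.066)
top red (293, 169, 56, 26) (array([ 0.6398, -0.0063]), 0.0687)
top orange (248, 280, 19, 18) (array([0.384 , 0.1474]), 0.024)
top orange (278, 298, 18, 17) (array([0.3402, 0.0773]), 0.0212)
top orange (346, 288, 17, 17) (array([ 0.3641, -0.0849]), 0.0212)
top orange (308, 290, 17, 17) (array([0.3601, 0.0068]), 0.0202)
top tank ((0.5301802754402161, 0.13694524765014648), (0.4407581388950348, 0.20652173459529877), 86.1466445922
[... 613 characters left out ...]
726)
scene red (595, 16, 19, 19) (array([-0.5521, -0.4148]), 0.0417)
scene red (575, 0, 18, 14) (array([-0.5336, -0.5102]), 0.0343)
scene orange (382, 236, 22, 59) (array([0.3738, 0.1268]), 0.0806)
scene orange (356, 186, 15, 32) (array([ 0.377 , -0.0641]), 0.0486)
scene orange (370, 215, 16, 31) (array([0.3698, 0.028 ]), 0.0444)
scene tank ((0.5289767980575562, 0.13733810186386108), (0.4440053105354309, 0.2045530080795288), 86.02519226074219)
scene tank ((1.2068443298339844, -0.07655596733093262), (0.0386691652238369, 0.8768218159675598), 0.9608775973320007)
scene mat (231, 145, 97, 73) ((0.5316983461380005, -0.25814127922058105), (0.1744859665632248, 0.2932073473930359), 88.02315521240234)
```

View pics/crop0.png

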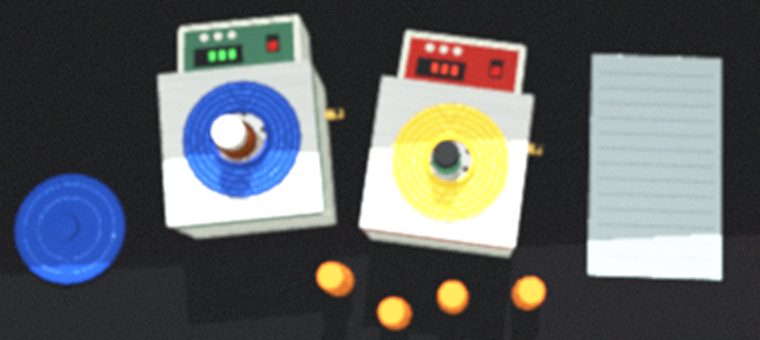

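The crop confirms it: the black cap is at crop (446,153) in the yellow ring and the white cap at (232,135) in the blue ring. The orange bottles stand apart from them. Next I go above the small bottle and align the jaws with world y.

Request:
arm_command(
  steps=[
    {"slide": [-1.5, 0, 0], "delta_rot": [7, 0, 0]},
    {"slide": [-3, 0, 0], "delta_rot": [14, 0, 0]},
    {"slide": [-3, -10.18, -12.12], "delta_rot": [20.4, 0, 0]},
    {"slide": [-3, -10.18, -12.12], "delta_rot": [20.4, 0, 0]},
    {"slide": [-3, -10.18, -12.12], "delta_rot": [20.4, 0, 0]},
    {"slide": [-3, -10.18, -12.12], "delta_rot": [20.4, 0, 0]},
    {"slide": [-3, -10.18, -12.12], "delta_rot": [20.4, 0, 0]},
    {"slide": [-3, -10.18, -12.12], "delta_rot": [20.4, 0, 0]},
    {"slide": [-3, -10.18, -12.12], "delta_rot": [20.4, 0, 0]},
    {"slide": [-3, -10.18, -12.12], "delta_rot": [20.4, 0, 0]},
    {"slide": [-3, -10.18, -12.12], "delta_rot": [20.4, 0, 0]},
    {"slide": [-3, -10.18, -12.12], "delta_rot": [20.4, 0, 0]},
    {"slide": [-3, -10.18, -12.12], "delta_rot": [20.4, 0, 0]},
    {"slide": [-3, -10.18, -12.12], "delta_rot": [20.4, 0, 0]},
    {"slide": [-3, -10.18, -12.12], "delta_rot": [20.4, 0, 0]},
    {"slide": [-3, -10.18, -12.12], "delta_rot": [20.4, 0, 0]},
    {"slide": [-3, -10.18, -12.12], "delta_rot": [20.4, 0, 0]},
    {"slide": [-3, -10.18, -12.12], "delta_rot": [20.4, 0, 0]},
    {"slide": [-3, -10.18, -12.12], "delta_rot": [20.4, 0, 0]},
    {"slide": [-3, -10.18, -12.12], "delta_rot": [20.4, 0, 0]},
  ],
  gripper=0,
  force=20,
)

```text
time_s: 1.82
eef_pos: [0.5125, 0.0118, 0.3504]
tcp_rot: [2.218, 0.001, -2.222]
contact_force: [0.3, -0.5, 0.1]
finger_gap: 0.0914
```

```bash
cat >> h.py <<'E'
def wshot(name):
    st=bot.observe(); p,d=optics.read_camera("wrist"); cv2.imwrite(f"pics/{name}.png",p); C=cam("wrist",st); return st,p,d,C,cloud(C,d)
def top_at(W,d,c,r,zmin):
    dd=np.hypot(W[...,0]-c[0],W[...,1]-c[1]); s=(dd<r)&(W[...,2]>zmin)&(d>0)
    zt=np.percentile(W[...,2][s],80); t=s&(abs(W[...,2]-zt)<.006); return t.sum(),np.round(zt,4),np.round((np.percentile(W[t],1,0)+np.percentile(W[t],99,0))/2,4),np.round(np.ptp(W[t],0),4)
E
python3 - <<'E'
from h import *
st,p,d,C,W=wshot("w1"); print(st["time_s"],st["eef_pos"],st["q"]); print(np.round(Ro.from_rotvec(st["tcp_rot"]).as_matrix(),3))
print(top_at(W,d,(.513,.0125),.04,.205))
for k in blobs(hsv(p,(20,120,90),(35,255,255)),800)[:2]: print(cv2.boundingRect(k),circ(C,k,.164))
s=((abs(W[...,2]-.160)<.006)&(d>0)).astype(np.uint8)*255
for k in blobs(s,500)[:3]: print(cv2.minAreaRect(plane(C,k[:,0],.16)[:,:2].astype(np.float32)))
E
```

```text
1.8167 [0.51248255 0.01184562 0.35041574] [ 1.34746411e-03  1.67808193e-01  1.47396717e+00 -1.08507261e-03
  1.50141229e+00  1.57041376e+00]
[[-0.002  0.002 -1.   ]
 [-0.001 -1.    -0.002]
 [-1.     0.001  0.002]]
(np.int64(19131), np.float64(0.4554), array([0.5355, 0.0122, 0.4548]), array([0.0084, 0.0684, 0.012 ]))
(255, 144, 148, 145) (array([0.5125, 0.0072]), 0.0698)
(304, 389, 323, 25) (array([ 0.2976, -0.1446]), 0.1772)
((0.5145804286003113, 0.010699622333049774), (0.18035747110843658, 0.18040966987609863), 82.00128173828125)
((0.5383712649345398, 0.25294607877731323), (0.18061314523220062, 0.1839374154806137), 5.302361965179443)
```

View pics/w1.png

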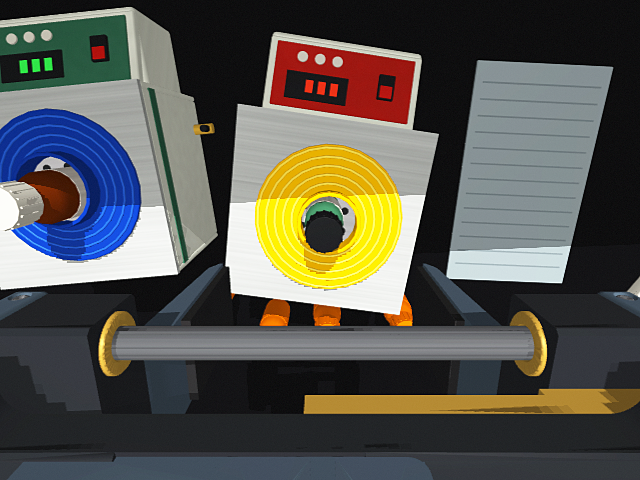

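```bash
python3 - <<'E'
from h import *
p=cv2.imread("pics/w1.png"); C=cam("wrist")
m=hsv(p,(0,0,0),(180,255,60)); m[:190]=0;m[270:]=0;m[:,:295]=0;m[:,350:]=0
for k in blobs(m): print(cv2.boundingRect(k),circ(C,k,.222))
print(plane(C,[[323,231],[60,195]],.222))
E
```

```text
(302, 210, 43, 43) (array([0.5157, 0.0123]), 0.0176)
[[0.51627104 0.01144236 0.222     ]
 [0.54476736 0.21359652 0.222     ]]
```

Request:
arm_command(
  steps=[
    {"slide": [1, 0, -0.04]},
    {"slide": [2, 0, -0.04]},
    {"slide": [2.9, 0, -0.04]},
    {"slide": [3.4, 0, -0.04]},
    {"slide": [3.58, 0, -0.04]},
    {"slide": [3.58, 0, -0.04]},
    {"slide": [3.58, 0, -0.04]},
  ],
)

```text
validation failed for argument at $.st...
```

Request:
arm_command(
  steps=[
    {"slide": [0, 0, 0]},
    {"slide": [0, 0, 0]},
    {"slide": [0, 0, 0]},
    {"slide": [0, 0, 0]},
    {"slide": [0, 0, 0]},
    {"slide": [0, 0, 0]},
    {"slide": [0, 0, 0]},
    {"slide": [0, 0, 0]},
  ],
  gripper=255,
  force=20,
)

```text
validation failed for argument at $.st...
```

Request:
arm_command(
  steps=[
    {"slide": [1, 0, -0.04], "delta_rot": [0, 0, 0]},
    {"slide": [2, 0, -0.04], "delta_rot": [0, 0, 0]},
    {"slide": [2.9, 0, -0.04], "delta_rot": [0, 0, 0]},
    {"slide": [3.4, 0, -0.04], "delta_rot": [0, 0, 0]},
    {"slide": [3.58, 0, -0.04], "delta_rot": [0, 0, 0]},
    {"slide": [3.58, 0, -0.04], "delta_rot": [0, 0, 0]},
    {"slide": [3.58, 0, -0.04], "delta_rot": [0, 0, 0]},
  ],
)

```text
time_s: 2.45
eef_pos: [0.5149, 0.011, 0.209]
tcp_rot: [-2.223, 0.001, 2.219]
contact_force: [0.4, -0.3, -0.3]
finger_gap: 0.091
```

Request:
arm_command(
  steps=[
    {"slide": [0, 0, 0], "delta_rot": [0, 0, 0]},
    {"slide": [0, 0, 0], "delta_rot": [0, 0, 0]},
    {"slide": [0, 0, 0], "delta_rot": [0, 0, 0]},
    {"slide": [0, 0, 0], "delta_rot": [0, 0, 0]},
    {"slide": [0, 0, 0], "delta_rot": [0, 0, 0]},
    {"slide": [0, 0, 0], "delta_rot": [0, 0, 0]},
    {"slide": [0, 0, 0], "delta_rot": [0, 0, 0]},
    {"slide": [0, 0, 0], "delta_rot": [0, 0, 0]},
  ],
  gripper=255,
  force=20,
)

```text
time_s: 3.12
eef_pos: [0.5145, 0.0121, 0.2077]
tcp_rot: [2.221, 0.001, -2.221]
contact_force: [-0.3, -0.4, -0.2]
finger_gap: 0.0405
```

Request:
arm_command(
  steps=[
    {"slide": [0, 0, 0], "delta_rot": [0, 0, 0]},
    {"slide": [0, 0, 0], "delta_rot": [0, 0, 0]},
    {"slide": [0, 0, 0], "delta_rot": [0, 0, 0]},
    {"slide": [0, 0, 0], "delta_rot": [0, 0, 0]},
    {"slide": [-0.3, 0, 0], "delta_rot": [0, 0, 0]},
    {"slide": [-0.8, 0, 0], "delta_rot": [0, 0, 0]},
    {"slide": [-1.5, 0, 0], "delta_rot": [0, 0, 0]},
    {"slide": [-2.2, 0, 0], "delta_rot": [0, 0, 0]},
    {"slide": [-2.6, 0, 0], "delta_rot": [0, 0, 0]},
    {"slide": [-2.8, 0, 0], "delta_rot": [0, 0, 0]},
  ],
)

```text
time_s: 3.95
eef_pos: [0.5153, 0.0121, 0.3222]
tcp_rot: [2.226, 0.001, -2.216]
contact_force: [0.7, 0.8, -2.7]
finger_gap: 0.0285
```

```bash
python3 - <<'E'
from h import *
st,p,d,C,W=wshot("w2"); print(st["time_s"],st["eef_pos"],st["finger_gap"],st["contact_force"])
p,_=optics.read_camera("scene"); cv2.imwrite("pics/s2.png",cv2.resize(p[100:420,200:460],(780,960))[:600])
E
```

```text
3.95 [0.51527529 0.0121372  0.32216566] 0.028500382834304828 [ 0.73832445  0.827272   -2.71420408]
```

View pics/w2.png

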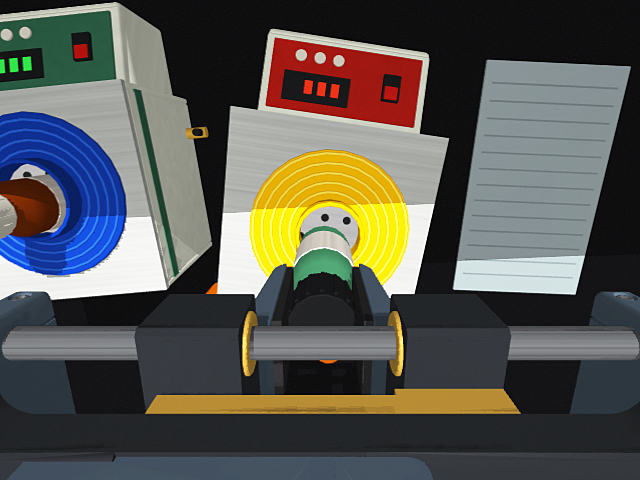

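Request:
arm_command(
  steps=[
    {"slide": [0, 0.6, 0.25], "delta_rot": [0, 0, 0]},
    {"slide": [0, 1.4, 0.6], "delta_rot": [0, 0, 0]},
    {"slide": [0, 2.3, 1.0], "delta_rot": [0, 0, 0]},
    {"slide": [0, 3.2, 1.4], "delta_rot": [0, 0, 0]},
    {"slide": [0, 4.1, 1.8], "delta_rot": [0, 0, 0]},
    {"slide": [0, 4.9, 2.1], "delta_rot": [0, 0, 0]},
    {"slide": [0, 5.4, 2.3], "delta_rot": [0, 0, 0]},
    {"slide": [0, 5.6, 2.38], "delta_rot": [0, 0, 0]},
    {"slide": [0.5, 5.6, 2.38], "delta_rot": [0, 0, 0]},
    {"slide": [1.3, 5.6, 2.38], "delta_rot": [0, 0, 0]},
    {"slide": [2.2, 5.6, 2.38], "delta_rot": [0, 0, 0]},
    {"slide": [3.1, 5.6, 2.38], "delta_rot": [0, 0, 0]},
    {"slide": [3.9, 5.6, 2.38], "delta_rot": [0, 0, 0]},
    {"slide": [4.5, 5.6, 2.38], "delta_rot": [0, 0, 0]},
    {"slide": [4.9, 5.6, 2.38], "delta_rot": [0, 0, 0]},
    {"slide": [5.1, 5.6, 2.38], "delta_rot": [0, 0, 0]},
    {"slide": [5.2, 5.6, 2.38], "delta_rot": [0, 0, 0]},
    {"slide": [5.3, 5.6, 2.38], "delta_rot": [0, 0, 0]},
    {"slide": [5.35, 5.6, 2.38], "delta_rot": [0, 0, 0]},
    {"slide": [5.35, 5.6, 2.38], "delta_rot": [0, 0, 0]},
  ],
)

```text
time_s: 5.72
eef_pos: [0.4198, -0.2121, 0.1061]
tcp_rot: [2.222, 0.0, -2.22]
contact_force: [-0.3, -0.0, -1.2]
finger_gap: 0.0288
```

Request:
arm_command(
  steps=[
    {"slide": [0.04, 0, 0], "delta_rot": [0, 0, 0]},
    {"slide": [0.08, 0, 0], "delta_rot": [0, 0, 0]},
    {"slide": [0.1, 0, 0], "delta_rot": [0, 0, 0]},
    {"slide": [0.1, 0, 0], "delta_rot": [0, 0, 0]},
  ],
)

```text
time_s: 6.05
eef_pos: [0.4195, -0.212, 0.1019]
tcp_rot: [2.221, 0.001, -2.221]
contact_force: [-0.2, -0.6, -0.4]
finger_gap: 0.0287
```

Request:
arm_command(
  steps=[
    {"slide": [0.03, 0, 0], "delta_rot": [0, 0, 0]},
    {"slide": [0.05, 0, 0], "delta_rot": [0, 0, 0]},
    {"slide": [0.05, 0, 0], "delta_rot": [0, 0, 0]},
  ],
)

```text
time_s: 6.3
eef_pos: [0.4195, -0.212, 0.0997]
tcp_rot: [2.221, 0.001, -2.221]
contact_force: [-0.7, -0.1, -1.7]
finger_gap: 0.0288
```

Request:
arm_command(
  steps=[
    {"slide": [0.02, 0, 0], "delta_rot": [0, 0, 0]},
    {"slide": [0.04, 0, 0], "delta_rot": [0, 0, 0]},
    {"slide": [0.04, 0, 0], "delta_rot": [0, 0, 0]},
  ],
)

```text
time_s: 6.55
eef_pos: [0.4201, -0.2124, 0.0995]
tcp_rot: [2.222, -0.0, -2.219]
contact_force: [-1.8, 0.9, 8.0]
finger_gap: 0.0288
```

Request:
arm_command(
  steps=[
    {"slide": [0, 0, 0], "delta_rot": [0, 0, 0]},
    {"slide": [0, 0, 0], "delta_rot": [0, 0, 0]},
    {"slide": [0, 0, 0], "delta_rot": [0, 0, 0]},
    {"slide": [0, 0, 0], "delta_rot": [0, 0, 0]},
    {"slide": [-0.5, 0, 0], "delta_rot": [0, 0, 0]},
    {"slide": [-1.4, 0, 0], "delta_rot": [0, 0, 0]},
    {"slide": [-2.4, 0, 0], "delta_rot": [0, 0, 0]},
    {"slide": [-3.4, 0, 0], "delta_rot": [0, 0, 0]},
    {"slide": [-4.4, -0.4, -0.2], "delta_rot": [0, 0, 0]},
    {"slide": [-5, -1.2, -0.5], "delta_rot": [0, 0, 0]},
    {"slide": [-5, -2.1, -0.9], "delta_rot": [0, 0, 0]},
    {"slide": [-5, -3, -1.3], "delta_rot": [0, 0, 0]},
    {"slide": [-5, -3.9, -1.7], "delta_rot": [0, 0, 0]},
    {"slide": [-5, -4.7, -2.1], "delta_rot": [0, 0, 0]},
    {"slide": [-5, -5.3, -2.32], "delta_rot": [0, 0, 0]},
    {"slide": [-4.6, -5.5, -2.32], "delta_rot": [0, 0, 0]},
    {"slide": [-3.8, -5.5, -2.32], "delta_rot": [0, 0, 0]},
    {"slide": [-3, -5.5, -2.32], "delta_rot": [0, 0, 0]},
    {"slide": [-2.7, -5.5, -2.32], "delta_rot": [0, 0, 0]},
    {"slide": [-2.7, -5.5, -2.32], "delta_rot": [0, 0, 0]},
  ],
  gripper=0,
)

```text
time_s: 8.22
eef_pos: [0.5097, 0.0083, 0.2024]
tcp_rot: [2.212, 0.001, -2.23]
contact_force: [-0.9, -0.5, 0.3]
finger_gap: 0.0913
```

```bash
python3 - <<'E'
from h import *
st,p,d,C,W=wshot("w3"); print(st["time_s"],st["eef_pos"],st["finger_gap"],st["contact_force"])
p,_=optics.read_camera("top"); cv2.imwrite("pics/t3.png",p); T=cam("top")
for k in blobs(hsv(p,(20,120,90),(35,255,255)),800)[:2]: print(cv2.boundingRect(k),circ(T,k,.164))
q=cv2.imread("pics/w3.png"); cv2.imwrite("pics/v3.png",np.hstack([cv2.resize(q,(400,300)),cv2.resize(p[130:430,100:500],(400,300))]))
E
```

```text
8.2167 [0.50965948 0.00831656 0.20244044] 0.09126914466954858 [-0.89590846 -0.4749174   0.27267037]
```

View pics/v3.png

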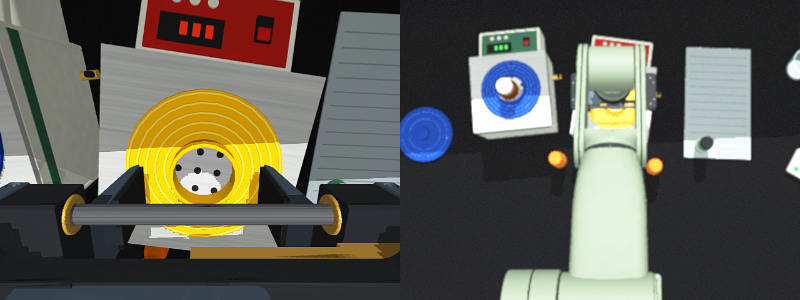

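The small bottle stands on the mat (right crop, 707,142), and the open fingers straddle the yellow collar. Now I grip the ring.

Request:
arm_command(
  steps=[
    {"slide": [0.25, 0, -0.03], "delta_rot": [0, 0, 0]},
    {"slide": [0.4, 0, -0.03], "delta_rot": [0, 0, 0]},
    {"slide": [0.4, 0, -0.03], "delta_rot": [0, 0, 0]},
  ],
)

```text
time_s: 8.57
eef_pos: [0.5129, 0.008, 0.1894]
tcp_rot: [2.22, 0.001, -2.222]
contact_force: [-0.6, 0.4, -1.4]
finger_gap: 0.0912
```

Request:
arm_command(
  steps=[
    {"slide": [0.12, 0, 0], "delta_rot": [0, 0, 0]},
    {"slide": [0.12, 0, 0], "delta_rot": [0, 0, 0]},
    {"slide": [0.12, 0, 0], "delta_rot": [0, 0, 0]},
    {"slide": [0.12, 0, 0], "delta_rot": [0, 0, 0]},
    {"slide": [0.12, 0, 0], "delta_rot": [0, 0, 0]},
    {"slide": [0.12, 0, 0], "delta_rot": [0, 0, 0]},
    {"slide": [0.12, 0, 0], "delta_rot": [0, 0, 0]},
    {"slide": [0.12, 0, 0], "delta_rot": [0, 0, 0]},
    {"slide": [0.12, 0, 0], "delta_rot": [0, 0, 0]},
  ],
  gripper=255,
)

```text
time_s: 9.32
eef_pos: [0.5135, 0.008, 0.1856]
tcp_rot: [2.221, 0.001, -2.22]
contact_force: [0.6, -1.0, 1.4]
finger_gap: 0.0577
```

Request:
arm_command(
  steps=[
    {"slide": [-0.3, 0, 0], "delta_rot": [0, 0, 0]},
    {"slide": [-0.9, 0, 0], "delta_rot": [0, 0, 0]},
    {"slide": [-1.5, 0.2, -0.06], "delta_rot": [0, 0, 0]},
    {"slide": [-1.8, 0.8, -0.26], "delta_rot": [0, 0, 0]},
    {"slide": [-1.8, 1.7, -0.55], "delta_rot": [0, 0, 0]},
    {"slide": [-1.8, 2.6, -0.85], "delta_rot": [0, 0, 0]},
    {"slide": [-1.8, 3.5, -1.15], "delta_rot": [0, 0, 0]},
    {"slide": [-1.8, 4.4, -1.45], "delta_rot": [0, 0, 0]},
    {"slide": [-1.8, 5.3, -1.75], "delta_rot": [0, 0, 0]},
    {"slide": [-1.6, 6.1, -2], "delta_rot": [0, 0, 0]},
    {"slide": [-1.2, 6.5, -2.13], "delta_rot": [0, 0, 0]},
    {"slide": [-0.5, 6.62, -2.17], "delta_rot": [0, 0, 0]},
    {"slide": [0.4, 6.62, -2.17], "delta_rot": [0, 0, 0]},
    {"slide": [1.3, 6.62, -2.17], "delta_rot": [0, 0, 0]},
    {"slide": [2.2, 6.62, -2.17], "delta_rot": [0, 0, 0]},
    {"slide": [2.9, 6.62, -2.17], "delta_rot": [0, 0, 0]},
    {"slide": [3.3, 6.62, -2.17], "delta_rot": [0, 0, 0]},
    {"slide": [3.5, 6.62, -2.17], "delta_rot": [0, 0, 0]},
    {"slide": [3.6, 6.62, -2.17], "delta_rot": [0, 0, 0]},
    {"slide": [3.6, 6.62, -2.17], "delta_rot": [0, 0, 0]},
  ],
)

```text
time_s: 10.98
eef_pos: [0.6003, -0.2566, 0.041]
tcp_rot: [2.221, 0.001, -2.222]
contact_force: [0.0, -0.8, -0.6]
finger_gap: 0.0576
```

Request:
arm_command(
  steps=[
    {"slide": [0.05, 0, 0], "delta_rot": [0, 0, 0]},
    {"slide": [0.08, 0, 0], "delta_rot": [0, 0, 0]},
    {"slide": [0.08, 0, 0], "delta_rot": [0, 0, 0]},
  ],
)

```text
time_s: 11.23
eef_pos: [0.6008, -0.2569, 0.0392]
tcp_rot: [2.223, -0.0, -2.219]
contact_force: [-0.2, -1.3, -1.9]
finger_gap: 0.058
```

Request:
arm_command(
  steps=[
    {"slide": [0.06, 0, 0], "delta_rot": [0, 0, 0]},
    {"slide": [0.09, 0, 0], "delta_rot": [0, 0, 0]},
    {"slide": [0.11, 0, 0], "delta_rot": [0, 0, 0]},
    {"slide": [0.11, 0, 0], "delta_rot": [0, 0, 0]},
  ],
)

```text
time_s: 11.57
eef_pos: [0.6007, -0.2568, 0.0356]
tcp_rot: [2.222, 0.0, -2.219]
contact_force: [-2.6, 1.1, 6.3]
finger_gap: 0.0574
```

Request:
arm_command(
  steps=[
    {"slide": [0, 0, 0], "delta_rot": [0, 0, 0]},
    {"slide": [0, 0, 0], "delta_rot": [0, 0, 0]},
    {"slide": [0, 0, 0], "delta_rot": [0, 0, 0]},
    {"slide": [0, 0, 0], "delta_rot": [0, 0, 0]},
    {"slide": [-0.5, 0, 0], "delta_rot": [0, 0, 0]},
    {"slide": [-1.4, 0, 0], "delta_rot": [0, 0, 0]},
    {"slide": [-2.4, 0, 0], "delta_rot": [0, 0, 0]},
    {"slide": [-3.4, 0, 0], "delta_rot": [0, 0, 0]},
    {"slide": [-4.4, -0.3, 0], "delta_rot": [0, 0, 0]},
    {"slide": [-5.3, -0.8, 0.1], "delta_rot": [0, 0, 0]},
    {"slide": [-6, -1.5, 0.2], "delta_rot": [0, 0, 0]},
    {"slide": [-6.6, -2.3, 0.3], "delta_rot": [0, 0, 0]},
    {"slide": [-7, -3.2, 0.4], "delta_rot": [0, 0, 0]},
    {"slide": [-7.3, -4.1, 0.5], "delta_rot": [0, 0, 0]},
    {"slide": [-7.4, -5.1, 0.6], "delta_rot": [0, 0, 0]},
    {"slide": [-7.4, -6.1, 0.75], "delta_rot": [0, 0, 0]},
    {"slide": [-7.4, -7.1, 0.9], "delta_rot": [0, 0, 0]},
    {"slide": [-7.4, -8.1, 1], "delta_rot": [0, 0, 0]},
    {"slide": [-7.4, -9.1, 1.15], "delta_rot": [0, 0, 0]},
    {"slide": [-7.4, -10, 1.3], "delta_rot": [0, 0, 0]},
  ],
  gripper=0,
)

```text
time_s: 13.23
eef_pos: [0.5473, 0.1456, 0.3296]
tcp_rot: [2.221, 0.002, -2.221]
contact_force: [1.2, -0.5, 0.4]
finger_gap: 0.0915
```

Request:
arm_command(
  steps=[
    {"slide": [0, -0.9, 0.1], "delta_rot": [0, 0, 0]},
    {"slide": [0, -1.8, 0.2], "delta_rot": [0, 0, 0]},
    {"slide": [0, -2.5, 0.27], "delta_rot": [0, 0, 0]},
    {"slide": [0, -2.78, 0.29], "delta_rot": [0, 0, 0]},
    {"slide": [0, -2.78, 0.29], "delta_rot": [0, 0, 0]},
    {"slide": [0, -2.78, 0.29], "delta_rot": [0, 0, 0]},
  ],
)

```text
time_s: 13.73
eef_pos: [0.5363, 0.254, 0.3294]
tcp_rot: [2.22, -0.0, -2.22]
contact_force: [-0.3, 0.1, -0.9]
finger_gap: 0.0914
```

```bash
python3 - <<'E'
from h import *
st,p,d,C,W=wshot("w4"); print(st["time_s"],st["eef_pos"],st["finger_gap"],st["contact_force"])
for k in blobs(hsv(p,(100,120,60),(130,255,255)),800)[:2]: print(cv2.boundingRect(k),circ(C,k,.164))
W[d==0]=9
s=(np.hypot(W[...,0]-.537,W[...,1]-.2545)<.03)&(W[...,2]>.228)&(W[...,2]<.245)
print(s.sum(),(np.percentile(W[s],1,0)+np.percentile(W[s],99,0))/2)
W[np.abs(W[...,2]-.16)>.006]=9; s=(W[...,2]<1).astype(np.uint8)*255
for k in blobs(s,500)[:3]: print("tank",cv2.minAreaRect(plane(C,k[:,0],.16)[:,:2].astype(np.float32)))
p,_=optics.read_camera("scene"); cv2.imwrite("pics/s4.png",p)
q=cv2.imread("pics/w4.png"); cv2.imwrite("pics/v4.png",np.hstack([cv2.resize(q,(400,300)),cv2.resize(p[100:400,200:600],(400,300))]))
E
```

```text
13.7333 [0.53633442 0.25400829 0.32937195] 0.09135631902097927 [-0.32838001  0.06313823 -0.93696719]
(248, 138, 158, 155) (array([0.5419, 0.2513]), 0.0698)
(88, 207, 106, 100) (array([0.5056, 0.4196]), 0.048)
1873 [0.53776232 0.25314466 0.23368321]
tank ((0.538138747215271, 0.2542703449726105), (0.18043449521064758, 0.1804015189409256), 5.371642589569092)
tank ((0.5203556418418884, 0.041298117488622665), (0.12483812868595123, 0.17740002274513245), 81.97698974609375)
```

View pics/v4.png

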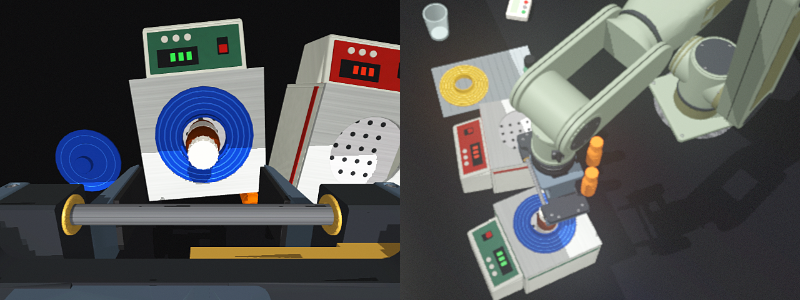

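Request:
arm_command(
  steps=[
    {"slide": [0.8, 0, -0.03], "delta_rot": [0, 0, 0]},
    {"slide": [1.7, 0, -0.03], "delta_rot": [0, 0, 0]},
    {"slide": [2.4, 0, -0.03], "delta_rot": [0, 0, 0]},
    {"slide": [2.71, 0, -0.03], "delta_rot": [0, 0, 0]},
    {"slide": [2.71, 0, -0.03], "delta_rot": [0, 0, 0]},
    {"slide": [2.71, 0, -0.03], "delta_rot": [0, 0, 0]},
  ],
)

```text
time_s: 14.33
eef_pos: [0.5379, 0.2531, 0.2214]
tcp_rot: [-2.221, 0.002, 2.222]
contact_force: [-0.1, 0.0, 0.1]
finger_gap: 0.0909
```

Request:
arm_command(
  steps=[
    {"slide": [0, 0, 0], "delta_rot": [0, 0, 0]},
    {"slide": [0, 0, 0], "delta_rot": [0, 0, 0]},
    {"slide": [0, 0, 0], "delta_rot": [0, 0, 0]},
    {"slide": [0, 0, 0], "delta_rot": [0, 0, 0]},
    {"slide": [0, 0, 0], "delta_rot": [0, 0, 0]},
    {"slide": [0, 0, 0], "delta_rot": [0, 0, 0]},
    {"slide": [0, 0, 0], "delta_rot": [0, 0, 0]},
    {"slide": [0, 0, 0], "delta_rot": [0, 0, 0]},
    {"slide": [0, 0, 0], "delta_rot": [0, 0, 0]},
    {"slide": [0, 0, 0], "delta_rot": [0, 0, 0]},
    {"slide": [0, 0, 0], "delta_rot": [0, 0, 0]},
  ],
  gripper=255,
  force=25,
)

```text
time_s: 15.25
eef_pos: [0.5375, 0.2544, 0.2213]
tcp_rot: [2.221, 0.001, -2.221]
contact_force: [-0.2, -0.2, -0.6]
finger_gap: 0.0325
```

Request:
arm_command(
  steps=[
    {"slide": [-0.3, 0, 0], "delta_rot": [0, 0, 0]},
    {"slide": [-0.9, 0, 0], "delta_rot": [0, 0, 0]},
    {"slide": [-1.7, 0, 0], "delta_rot": [0, 0, 0]},
    {"slide": [-2.3, 0, 0], "delta_rot": [0, 0, 0]},
    {"slide": [-2.5, 0.4, 0], "delta_rot": [0, 0, 0]},
    {"slide": [-2.5, 1.1, 0.1], "delta_rot": [0, 0, 0]},
    {"slide": [-2.5, 2, 0.2], "delta_rot": [0, 0, 0]},
    {"slide": [-2.5, 2.9, 0.3], "delta_rot": [0, 0, 0]},
    {"slide": [-2.5, 3.8, 0.4], "delta_rot": [0, 0, 0]},
    {"slide": [-2.5, 4.7, 0.5], "delta_rot": [0, 0, 0]},
    {"slide": [-2.5, 5.6, 0.6], "delta_rot": [0, 0, 0]},
    {"slide": [-2.5, 6.5, 0.7], "delta_rot": [0, 0, 0]},
    {"slide": [-2.5, 7.4, 0.8], "delta_rot": [0, 0, 0]},
    {"slide": [-2.5, 8.3, 0.9], "delta_rot": [0, 0, 0]},
    {"slide": [-2.5, 9.2, 1], "delta_rot": [0, 0, 0]},
    {"slide": [-2.5, 10.1, 1.1], "delta_rot": [0, 0, 0]},
    {"slide": [-2.5, 11, 1.2], "delta_rot": [0, 0, 0]},
    {"slide": [-2.5, 11.9, 1.3], "delta_rot": [0, 0, 0]},
    {"slide": [-2.5, 12.7, 1.4], "delta_rot": [0, 0, 0]},
    {"slide": [-2.5, 13.4, 1.5], "delta_rot": [0, 0, 0]},
  ],
)

```text
time_s: 16.92
eef_pos: [0.4761, -0.2841, 0.3199]
tcp_rot: [-2.218, 0.0, 2.224]
contact_force: [1.5, 0.0, -2.1]
finger_gap: 0.033
```

Request:
arm_command(
  steps=[
    {"slide": [0, 0.4, 0.05], "delta_rot": [0, 0, 0]},
    {"slide": [0.4, 0.46, 0.06], "delta_rot": [0, 0, 0]},
    {"slide": [1.1, 0.46, 0.06], "delta_rot": [0, 0, 0]},
    {"slide": [1.9, 0.46, 0.06], "delta_rot": [0, 0, 0]},
    {"slide": [2.7, 0.46, 0.06], "delta_rot": [0, 0, 0]},
    {"slide": [3.5, 0.46, 0.06], "delta_rot": [0, 0, 0]},
    {"slide": [4.2, 0.46, 0.06], "delta_rot": [0, 0, 0]},
    {"slide": [4.7, 0.46, 0.06], "delta_rot": [0, 0, 0]},
    {"slide": [4.95, 0.46, 0.06], "delta_rot": [0, 0, 0]},
    {"slide": [5.05, 0.46, 0.06], "delta_rot": [0, 0, 0]},
    {"slide": [5.1, 0.46, 0.06], "delta_rot": [0, 0, 0]},
    {"slide": [5.1, 0.46, 0.06], "delta_rot": [0, 0, 0]},
  ],
)

```text
time_s: 17.92
eef_pos: [0.4758, -0.3004, 0.118]
tcp_rot: [2.222, -0.0, -2.22]
contact_force: [0.3, -0.2, -1.2]
finger_gap: 0.0325
```

Request:
arm_command(
  steps=[
    {"slide": [0.05, 0, 0], "delta_rot": [0, 0, 0]},
    {"slide": [0.08, 0, 0], "delta_rot": [0, 0, 0]},
    {"slide": [0.1, 0, 0], "delta_rot": [0, 0, 0]},
    {"slide": [0.12, 0, 0], "delta_rot": [0, 0, 0]},
    {"slide": [0.12, 0, 0], "delta_rot": [0, 0, 0]},
  ],
)

```text
time_s: 18.33
eef_pos: [0.4759, -0.3002, 0.1132]
tcp_rot: [2.222, -0.0, -2.219]
contact_force: [0.2, 0.3, 0.6]
finger_gap: 0.0327
```

Request:
arm_command(
  steps=[
    {"slide": [0.02, 0, 0], "delta_rot": [0, 0, 0]},
    {"slide": [0.04, 0, 0], "delta_rot": [0, 0, 0]},
    {"slide": [0.04, 0, 0], "delta_rot": [0, 0, 0]},
  ],
)

```text
time_s: 18.58
eef_pos: [0.4764, -0.3005, 0.1131]
tcp_rot: [2.223, -0.001, -2.217]
contact_force: [-0.4, -0.3, 9.3]
finger_gap: 0.0323
```

Request:
arm_command(
  steps=[
    {"slide": [0, 0, 0], "delta_rot": [0, 0, 0]},
    {"slide": [0, 0, 0], "delta_rot": [0, 0, 0]},
    {"slide": [0, 0, 0], "delta_rot": [0, 0, 0]},
    {"slide": [0, 0, 0], "delta_rot": [0, 0, 0]},
    {"slide": [-0.5, 0, 0], "delta_rot": [0, 0, 0]},
    {"slide": [-1.4, 0, 0], "delta_rot": [0, 0, 0]},
    {"slide": [-2.4, 0, 0], "delta_rot": [0, 0, 0]},
    {"slide": [-3.4, 0, 0], "delta_rot": [0, 0, 0]},
    {"slide": [-4.2, -0.4, 0], "delta_rot": [0, 0, 0]},
    {"slide": [-4.7, -1.1, -0.1], "delta_rot": [0, 0, 0]},
    {"slide": [-4.7, -2, -0.2], "delta_rot": [0, 0, 0]},
    {"slide": [-4.7, -3, -0.3], "delta_rot": [0, 0, 0]},
    {"slide": [-4.7, -4, -0.4], "delta_rot": [0, 0, 0]},
    {"slide": [-4.7, -5, -0.5], "delta_rot": [0, 0, 0]},
    {"slide": [-4.7, -6, -0.6], "delta_rot": [0, 0, 0]},
    {"slide": [-4.7, -7, -0.8], "delta_rot": [0, 0, 0]},
    {"slide": [-4.7, -8, -0.9], "delta_rot": [0, 0, 0]},
    {"slide": [-4.7, -9, -1], "delta_rot": [0, 0, 0]},
    {"slide": [-4.7, -10, -1.2], "delta_rot": [0, 0, 0]},
    {"slide": [-4.7, -11, -1.3], "delta_rot": [0, 0, 0]},
  ],
  gripper=0,
)

```text
time_s: 20.25
eef_pos: [0.5273, 0.1422, 0.2987]
tcp_rot: [2.221, 0.001, -2.221]
contact_force: [0.4, -0.8, 0.2]
finger_gap: 0.0915
```

Request:
arm_command(
  steps=[
    {"slide": [0, -1, -0.15], "delta_rot": [0, 0, 0]},
    {"slide": [0, -1.9, -0.25], "delta_rot": [0, 0, 0]},
    {"slide": [0, -2.6, -0.33], "delta_rot": [0, 0, 0]},
    {"slide": [0.3, -2.8, -0.35], "delta_rot": [0, 0, 0]},
    {"slide": [1, -2.8, -0.35], "delta_rot": [0, 0, 0]},
    {"slide": [1.8, -2.8, -0.35], "delta_rot": [0, 0, 0]},
    {"slide": [2.3, -2.8, -0.35], "delta_rot": [0, 0, 0]},
    {"slide": [2.5, -2.8, -0.35], "delta_rot": [0, 0, 0]},
    {"slide": [2.5, -2.8, -0.35], "delta_rot": [0, 0, 0]},
    {"slide": [2.5, -2.8, -0.35], "delta_rot": [0, 0, 0]},
  ],
)

```text
time_s: 21.08
eef_pos: [0.5415, 0.2517, 0.1993]
tcp_rot: [2.222, 0.0, -2.221]
contact_force: [0.6, -0.0, 0.6]
finger_gap: 0.0907
```

```bash
python3 - <<'E'
from h import *
st,p,d,C,W=wshot("w5"); print(st["time_s"],st["eef_pos"],st["finger_gap"],st["contact_force"])
for k in blobs(hsv(p,(100,120,60),(130,255,255)),800)[:2]: print(cv2.boundingRect(k),circ(C,k,.164))
p,_=optics.read_camera("scene"); cv2.imwrite("pics/s5.png",p)
q=cv2.imread("pics/w5.png"); cv2.imwrite("pics/v5.png",np.hstack([cv2.resize(q,(400,300)),cv2.resize(p[100:400,200:600],(400,300))]))
E
```

```text
21.0833 [0.54147849 0.25169724 0.19931121] 0.09069015523116365 [ 0.63699395 -0.01025452  0.63084494]
(198, 148, 254, 178) (array([0.5464, 0.251 ]), 0.0693)
(8, 237, 143, 89) (array([0.5278, 0.3884]), 0.0394)
```

View pics/v5.png

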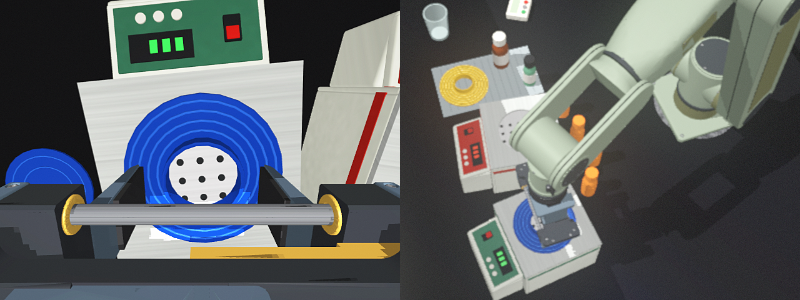

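Both bottles stand on the mat (right crop, 499,50 and 529,68), and the fingers straddle the blue collar.

Request:
arm_command(
  steps=[
    {"slide": [0.2, 0, 0], "delta_rot": [0, 0, 0]},
    {"slide": [0.36, 0, 0], "delta_rot": [0, 0, 0]},
    {"slide": [0.36, 0, 0], "delta_rot": [0, 0, 0]},
  ],
)

```text
time_s: 21.43
eef_pos: [0.5404, 0.2517, 0.1834]
tcp_rot: [2.219, -0.0, -2.223]
contact_force: [-0.3, 0.9, -0.9]
finger_gap: 0.0909
```

Request:
arm_command(
  steps=[
    {"slide": [0, 0, 0], "delta_rot": [0, 0, 0]},
    {"slide": [0, 0, 0], "delta_rot": [0, 0, 0]},
    {"slide": [0, 0, 0], "delta_rot": [0, 0, 0]},
    {"slide": [0, 0, 0], "delta_rot": [0, 0, 0]},
    {"slide": [0, 0, 0], "delta_rot": [0, 0, 0]},
    {"slide": [0, 0, 0], "delta_rot": [0, 0, 0]},
    {"slide": [0, 0, 0], "delta_rot": [0, 0, 0]},
    {"slide": [0, 0, 0], "delta_rot": [0, 0, 0]},
  ],
  gripper=255,
  force=20,
)

```text
time_s: 22.1
eef_pos: [0.5412, 0.2521, 0.1847]
tcp_rot: [2.222, 0.001, -2.22]
contact_force: [-1.2, -0.7, 0.6]
finger_gap: 0.0673
```

Request:
arm_command(
  steps=[
    {"slide": [-0.3, 0, 0], "delta_rot": [0, 0, 0]},
    {"slide": [-0.9, 0, 0], "delta_rot": [0, 0, 0]},
    {"slide": [-1.3, 0.2, 0], "delta_rot": [0, 0, 0]},
    {"slide": [-1.3, 0.8, 0.1], "delta_rot": [0, 0, 0]},
    {"slide": [-1.3, 1.7, 0.2], "delta_rot": [0, 0, 0]},
    {"slide": [-1.3, 2.6, 0.3], "delta_rot": [0, 0, 0]},
    {"slide": [-1.3, 3.5, 0.4], "delta_rot": [0, 0, 0]},
    {"slide": [-1.3, 4.4, 0.5], "delta_rot": [0, 0, 0]},
    {"slide": [-1.3, 5.2, 0.6], "delta_rot": [0, 0, 0]},
    {"slide": [-1.3, 5.8, 0.66], "delta_rot": [0, 0, 0]},
    {"slide": [-1.3, 6.03, 0.68], "delta_rot": [0, 0, 0]},
    {"slide": [-1.1, 6.03, 0.68], "delta_rot": [0, 0, 0]},
    {"slide": [-0.7, 6.03, 0.68], "delta_rot": [0, 0, 0]},
    {"slide": [-0.4, 6.03, 0.68], "delta_rot": [0, 0, 0]},
    {"slide": [-0.25, 6.03, 0.68], "delta_rot": [0, 0, 0]},
    {"slide": [-0.25, 6.03, 0.68], "delta_rot": [0, 0, 0]},
    {"slide": [-0.25, 6.03, 0.68], "delta_rot": [0, 0, 0]},
  ],
)

```text
time_s: 23.52
eef_pos: [0.5142, 0.0119, 0.1942]
tcp_rot: [2.22, 0.002, -2.221]
contact_force: [-0.6, 0.2, -0.7]
finger_gap: 0.0679
```

```bash
python3 - <<'E'
from h import *
st,p,d,C,W=wshot("w6"); print(st["time_s"],st["eef_pos"],st["finger_gap"],st["contact_force"])
for k in blobs(hsv(p,(100,120,60),(130,255,255)),800)[:2]: print(cv2.boundingRect(k),circ(C,k,.174))
W[d==0]=9; W[np.abs(W[...,2]-.16)>.005]=9; s=(W[...,2]<1).astype(np.uint8)*255
for k in blobs(s,500)[:3]: print("tank",cv2.boundingRect(k),cv2.minAreaRect(plane(C,k[:,0],.16)[:,:2].astype(np.float32)))
E
```

```text
23.5167 [0.51420019 0.01186162 0.19422255] 0.06789541855946399 [-0.60108279  0.20199281 -0.67577832]
(187, 149, 272, 177) (array([0.5155, 0.0128]), 0.0693)
(239, 360, 168, 35) (array([0.4639, 0.0126]), 0.0458)
tank (159, 78, 376, 244) ((0.5414279699325562, 0.006880439817905426), (0.18068000674247742, 0.12622930109500885), 81.988525390625)
tank (0, 97, 68, 222) ((0.5489364266395569, 0.16212955117225647), (0.03657582774758339, 0.11282988637685776), 76.72731018066406)
tank (221, 378, 48, 32) ((0.4371740520000458, 0.060130178928375244), (0.020246542990207672, 0.02331669256091118), 55.99968719482422)
```

Request:
arm_command(
  steps=[
    {"slide": [0.08, 0.02, 0], "delta_rot": [0, 0, 0]},
    {"slide": [0.14, 0.02, 0], "delta_rot": [0, 0, 0]},
    {"slide": [0.19, 0.02, 0], "delta_rot": [0, 0, 0]},
    {"slide": [0.22, 0.02, 0], "delta_rot": [0, 0, 0]},
    {"slide": [0.24, 0.02, 0], "delta_rot": [0, 0, 0]},
    {"slide": [0.24, 0.02, 0], "delta_rot": [0, 0, 0]},
  ],
)

```text
time_s: 24.07
eef_pos: [0.514, 0.01, 0.1848]
tcp_rot: [2.221, 0.001, -2.221]
contact_force: [-0.2, -0.0, -1.7]
finger_gap: 0.0677
```

Request:
arm_command(
  steps=[
    {"slide": [0.02, 0, 0], "delta_rot": [0, 0, 0]},
    {"slide": [0.04, 0, 0], "delta_rot": [0, 0, 0]},
    {"slide": [0.04, 0, 0], "delta_rot": [0, 0, 0]},
  ],
)

```text
time_s: 24.32
eef_pos: [0.5142, 0.0101, 0.1847]
tcp_rot: [2.222, 0.001, -2.22]
contact_force: [-1.9, -0.6, 6.2]
finger_gap: 0.0675
```

Request:
arm_command(
  steps=[
    {"slide": [0, 0, 0], "delta_rot": [0, 0, 0]},
    {"slide": [0, 0, 0], "delta_rot": [0, 0, 0]},
    {"slide": [0, 0, 0], "delta_rot": [0, 0, 0]},
    {"slide": [0, 0, 0], "delta_rot": [0, 0, 0]},
    {"slide": [-0.5, 0, 0], "delta_rot": [0, 0, 0]},
    {"slide": [-1.3, 0, 0], "delta_rot": [0, 0, 0]},
    {"slide": [-2.2, 0.2, 0], "delta_rot": [0, 0, 0]},
    {"slide": [-2.8, 0.8, 0.1], "delta_rot": [0, 0, 0]},
    {"slide": [-3, 1.7, 0.2], "delta_rot": [0, 0, 0]},
    {"slide": [-3, 2.7, 0.3], "delta_rot": [0, 0, 0]},
    {"slide": [-3, 3.7, 0.4], "delta_rot": [0, 0, 0]},
    {"slide": [-3, 4.7, 0.5], "delta_rot": [0, 0, 0]},
    {"slide": [-3, 5.7, 0.65], "delta_rot": [0, 0, 0]},
    {"slide": [-3, 6.6, 0.8], "delta_rot": [0, 0, 0]},
    {"slide": [-3, 7.4, 0.9], "delta_rot": [0, 0, 0]},
    {"slide": [-3, 7.77, 0.94], "delta_rot": [0, 0, 0]},
    {"slide": [-2.4, 7.77, 0.94], "delta_rot": [0, 0, 0]},
    {"slide": [-1.5, 7.77, 0.94], "delta_rot": [0, 0, 0]},
    {"slide": [-1.2, 7.77, 0.94], "delta_rot": [0, 0, 0]},
    {"slide": [-1.2, 7.77, 0.94], "delta_rot": [0, 0, 0]},
  ],
  gripper=0,
)

```text
time_s: 25.98
eef_pos: [0.475, -0.2991, 0.2274]
tcp_rot: [-2.212, -0.006, 2.227]
contact_force: [-0.0, -0.5, -0.4]
finger_gap: 0.0911
```

```bash
python3 - <<'E'
from h import *
st,p,d,C,W=wshot("w7"); print(st["time_s"],st["eef_pos"],st["finger_gap"],st["contact_force"])
p,td=optics.read_camera("top"); cv2.imwrite("pics/t7.png",p); T=cam("top"); TW=cloud(T,td)
for nm,lo,hi,z in(("blue",(100,120,60),(130,255,255),.164),("yellow",(20,120,90),(35,255,255),.014)):
    for k in blobs(hsv(p,lo,hi),800)[:2]: print(nm,cv2.boundingRect(k),circ(T,k,z))
r=np.hypot(TW[...,0]-.5146,TW[...,1]-.0105); s=(r<.069)&(r>.04)&(td>0); A=np.c_[TW[s][:,:2]-[.5146,.0105],np.ones(s.sum())]; print("flange tilt,z",np.linalg.lstsq(A,TW[s][:,2],rcond=None)[0])
q=cv2.imread("pics/w7.png"); cv2.imwrite("pics/v7.png",np.hstack([cv2.resize(q,(400,300)),cv2.resize(p[130:430,100:500],(400,300))]))
E
```

```text
25.9833 [ 0.47495126 -0.29911298  0.2274456 ] 0.09105928766967546 [-0.04841645 -0.46227699 -0.36461382]
blue (285, 201, 58, 58) (array([0.5154, 0.0117]), 0.0682)
blue (96, 236, 57, 57) (array([0.4388, 0.4482]), 0.0662)
yellow (391, 181, 52, 51) (array([ 0.6003, -0.255 ]), 0.0687)
flange tilt,z [0.0007782  0.00637256 0.1644688 ]
```

View pics/v7.png

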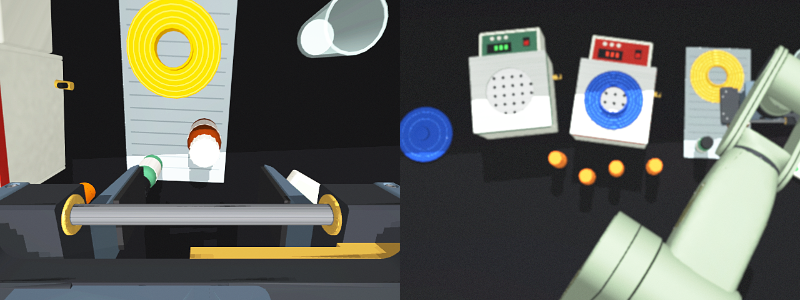

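The blue ring is seated flat in the red bath: flange z is 0.1645, the tilt is about 0 and its centre is within 1 mm. Next is the large bottle.

Request:
arm_command(
  steps=[
    {"slide": [0.8, 0, 0], "delta_rot": [0, 0, 0]},
    {"slide": [1.7, 0, 0], "delta_rot": [0, 0, 0]},
    {"slide": [2.4, 0, 0], "delta_rot": [0, 0, 0]},
    {"slide": [2.85, 0, 0], "delta_rot": [0, 0, 0]},
    {"slide": [2.85, 0, 0], "delta_rot": [0, 0, 0]},
    {"slide": [2.85, 0, 0], "delta_rot": [0, 0, 0]},
  ],
)

```text
time_s: 26.58
eef_pos: [0.4777, -0.301, 0.1185]
tcp_rot: [2.222, 0.0, -2.219]
contact_force: [0.8, -0.1, 0.8]
finger_gap: 0.0912
```

Request:
arm_command(
  steps=[
    {"slide": [0, 0, 0], "delta_rot": [0, 0, 0]},
    {"slide": [0, 0, 0], "delta_rot": [0, 0, 0]},
    {"slide": [0, 0, 0], "delta_rot": [0, 0, 0]},
    {"slide": [0, 0, 0], "delta_rot": [0, 0, 0]},
    {"slide": [0, 0, 0], "delta_rot": [0, 0, 0]},
    {"slide": [0, 0, 0], "delta_rot": [0, 0, 0]},
    {"slide": [0, 0, 0], "delta_rot": [0, 0, 0]},
    {"slide": [0, 0, 0], "delta_rot": [0, 0, 0]},
    {"slide": [0, 0, 0], "delta_rot": [0, 0, 0]},
    {"slide": [0, 0, 0], "delta_rot": [0, 0, 0]},
    {"slide": [0, 0, 0], "delta_rot": [0, 0, 0]},
  ],
  gripper=255,
  force=25,
)

```text
time_s: 27.5
eef_pos: [0.4767, -0.3009, 0.1173]
tcp_rot: [2.221, 0.001, -2.221]
contact_force: [-0.4, -0.1, -0.9]
finger_gap: 0.0321
```

Request:
arm_command(
  steps=[
    {"slide": [-0.3, 0, 0], "delta_rot": [0, 0, 0]},
    {"slide": [-0.9, 0, 0], "delta_rot": [0, 0, 0]},
    {"slide": [-1.8, 0, 0], "delta_rot": [0, 0, 0]},
    {"slide": [-2.7, 0, 0], "delta_rot": [0, 0, 0]},
    {"slide": [-3.6, 0, 0], "delta_rot": [0, 0, 0]},
    {"slide": [-4.4, -0.2, 0], "delta_rot": [0, 0, 0]},
    {"slide": [-4.9, -0.8, -0.1], "delta_rot": [0, 0, 0]},
    {"slide": [-5.1, -1.6, -0.2], "delta_rot": [0, 0, 0]},
    {"slide": [-5.1, -2.5, -0.3], "delta_rot": [0, 0, 0]},
    {"slide": [-5.1, -3.4, -0.4], "delta_rot": [0, 0, 0]},
    {"slide": [-5.1, -4.3, -0.5], "delta_rot": [0, 0, 0]},
    {"slide": [-5.1, -5.2, -0.65], "delta_rot": [0, 0, 0]},
    {"slide": [-5.1, -6.1, -0.8], "delta_rot": [0, 0, 0]},
    {"slide": [-5.1, -6.9, -0.9], "delta_rot": [0, 0, 0]},
    {"slide": [-5.1, -7.5, -0.95], "delta_rot": [0, 0, 0]},
    {"slide": [-5.1, -7.75, -0.96], "delta_rot": [0, 0, 0]},
    {"slide": [-5.1, -7.8, -0.96], "delta_rot": [0, 0, 0]},
    {"slide": [-5.1, -7.8, -0.96], "delta_rot": [0, 0, 0]},
    {"slide": [-5.1, -7.8, -0.96], "delta_rot": [0, 0, 0]},
  ],
)

```text
time_s: 29.08
eef_pos: [0.5147, 0.0102, 0.3211]
tcp_rot: [2.22, -0.001, -2.222]
contact_force: [-0.9, 0.2, -1.6]
finger_gap: 0.0324
```

```bash
python3 - <<'E'
from h import *
st,p,d,C,W=wshot("w8"); print(st["time_s"],st["eef_pos"],st["finger_gap"],st["contact_force"],np.round(Ro.from_rotvec(st["tcp_rot"]).as_matrix()[:,0],4))
for k in blobs(hsv(p,(100,120,60),(130,255,255)),800)[:2]: print(cv2.boundingRect(k),circ(C,k,.164))
E
```

```text
29.0833 [0.51469415 0.0102003  0.32109637] 0.0323540007320745 [-0.89160762  0.16097336 -1.55921623] [-6.e-04 -1.e-03 -1.e+00]
(243, 145, 160, 132) (array([0.5151, 0.0114]), 0.0697)
```

View pics/w8.png

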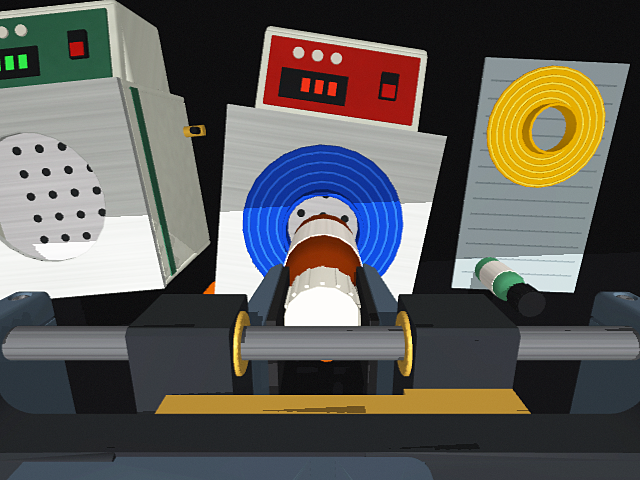

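The bottle is upright and centred over the blue ring, so I lower it.

Request:
arm_command(
  steps=[
    {"slide": [0.3, -0.02, 0], "delta_rot": [0, 0, 0]},
    {"slide": [0.7, -0.02, 0], "delta_rot": [0, 0, 0]},
    {"slide": [1.1, -0.02, 0], "delta_rot": [0, 0, 0]},
    {"slide": [1.5, -0.02, 0], "delta_rot": [0, 0, 0]},
    {"slide": [1.9, -0.02, 0], "delta_rot": [0, 0, 0]},
    {"slide": [2.1, -0.02, 0], "delta_rot": [0, 0, 0]},
    {"slide": [2.2, -0.02, 0], "delta_rot": [0, 0, 0]},
    {"slide": [2.28, -0.02, 0], "delta_rot": [0, 0, 0]},
    {"slide": [2.28, -0.02, 0], "delta_rot": [0, 0, 0]},
    {"slide": [2.28, -0.02, 0], "delta_rot": [0, 0, 0]},
  ],
)

```text
time_s: 29.97
eef_pos: [0.5154, 0.0118, 0.2309]
tcp_rot: [2.223, 0.0, -2.22]
contact_force: [0.4, 0.0, -2.2]
finger_gap: 0.0324
```

Request:
arm_command(
  steps=[
    {"slide": [0.03, 0, 0], "delta_rot": [0, 0, 0]},
    {"slide": [0.06, 0, 0], "delta_rot": [0, 0, 0]},
    {"slide": [0.09, 0, 0], "delta_rot": [0, 0, 0]},
    {"slide": [0.09, 0, 0], "delta_rot": [0, 0, 0]},
  ],
)

```text
time_s: 30.3
eef_pos: [0.5148, 0.0121, 0.2265]
tcp_rot: [2.221, 0.001, -2.221]
contact_force: [0.6, 0.3, -1.6]
finger_gap: 0.0325
```

Request:
arm_command(
  steps=[
    {"slide": [0.03, 0, 0], "delta_rot": [0, 0, 0]},
    {"slide": [0.05, 0, 0], "delta_rot": [0, 0, 0]},
    {"slide": [0.07, 0, 0], "delta_rot": [0, 0, 0]},
    {"slide": [0.07, 0, 0], "delta_rot": [0, 0, 0]},
  ],
)

```text
time_s: 30.63
eef_pos: [0.5154, 0.0121, 0.2252]
tcp_rot: [2.224, 0.001, -2.218]
contact_force: [-2.2, -0.8, 5.2]
finger_gap: 0.0323
```

Request:
arm_command(
  steps=[
    {"slide": [0, 0, 0], "delta_rot": [0, 0, 0]},
    {"slide": [0, 0, 0], "delta_rot": [0, 0, 0]},
    {"slide": [0, 0, 0], "delta_rot": [0, 0, 0]},
    {"slide": [0, 0, 0], "delta_rot": [0, 0, 0]},
    {"slide": [0, 0, 0], "delta_rot": [0, 0, 0]},
    {"slide": [-0.5, 0, 0], "delta_rot": [0, 0, 0]},
    {"slide": [-1.3, 0, 0], "delta_rot": [0, 0, 0]},
    {"slide": [-2.0, 0.1, 0], "delta_rot": [0, 0, 0]},
    {"slide": [-2.4, 0.8, -0.2], "delta_rot": [0, 0, 0]},
    {"slide": [-2.4, 1.7, -0.5], "delta_rot": [0, 0, 0]},
    {"slide": [-2.4, 2.6, -0.8], "delta_rot": [0, 0, 0]},
    {"slide": [-2.4, 3.5, -1.1], "delta_rot": [0, 0, 0]},
    {"slide": [-2.2, 4.4, -1.4], "delta_rot": [0, 0, 0]},
    {"slide": [-1.8, 5.3, -1.7], "delta_rot": [0, 0, 0]},
    {"slide": [-1.2, 6.1, -1.95], "delta_rot": [0, 0, 0]},
    {"slide": [-0.5, 6.6, -2.1], "delta_rot": [0, 0, 0]},
    {"slide": [0.3, 6.72, -2.14], "delta_rot": [0, 0, 0]},
    {"slide": [1.2, 6.72, -2.14], "delta_rot": [0, 0, 0]},
    {"slide": [2, 6.72, -2.14], "delta_rot": [0, 0, 0]},
    {"slide": [2.5, 6.72, -2.14], "delta_rot": [0, 0, 0]},
  ],
  gripper=0,
)

```text
time_s: 32.3
eef_pos: [0.5988, -0.2562, 0.1194]
tcp_rot: [-2.214, -0.003, 2.226]
contact_force: [-0.1, -0.2, 0.9]
finger_gap: 0.0912
```

```bash
python3 - <<'E'
from h import *
st,p,d,C,W=wshot("w9"); print(st["time_s"],st["eef_pos"],st["finger_gap"],st["contact_force"])
for k in blobs(hsv(p,(20,120,90),(35,255,255)),800)[:2]: print(cv2.boundingRect(k),circ(C,k,.014))
p,td=optics.read_camera("scene"); cv2.imwrite("pics/s9.png",p)
q=cv2.imread("pics/w9.png"); cv2.imwrite("pics/v9.png",np.hstack([cv2.resize(q,(400,300)),cv2.resize(p[120:420,200:600],(400,300))]))
E
```

```text
32.3 [ 0.59876188 -0.25624234  0.11938759] 0.09117835484226697 [-0.11188835 -0.18527653  0.91445403]
(230, 144, 189, 182) (array([ 0.6005, -0.2558]), 0.0693)
(304, 389, 336, 25) (array([ 0.4567, -0.3788]), 0.1395)
```

View pics/v9.png

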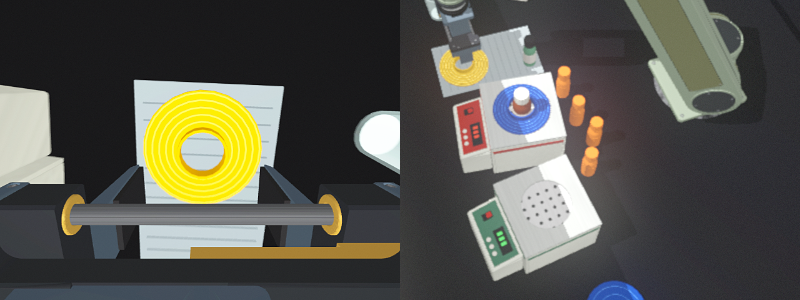

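The large bottle stands in the blue ring in the red bath (right crop, 521,100). Now the yellow ring.

Request:
arm_command(
  steps=[
    {"slide": [0.8, 0, 0], "delta_rot": [0, 0, 0]},
    {"slide": [1.5, 0, 0], "delta_rot": [0, 0, 0]},
    {"slide": [1.95, 0, 0], "delta_rot": [0, 0, 0]},
    {"slide": [1.95, 0, 0], "delta_rot": [0, 0, 0]},
    {"slide": [1.95, 0, 0], "delta_rot": [0, 0, 0]},
  ],
)

```text
time_s: 32.82
eef_pos: [0.6014, -0.2569, 0.0467]
tcp_rot: [2.222, 0.001, -2.22]
contact_force: [0.3, -1.2, -0.2]
finger_gap: 0.0914
```

Request:
arm_command(
  steps=[
    {"slide": [0.26, 0, 0], "delta_rot": [0, 0, 0]},
    {"slide": [0.26, 0, 0], "delta_rot": [0, 0, 0]},
    {"slide": [0.26, 0, 0], "delta_rot": [0, 0, 0]},
    {"slide": [0.26, 0, 0], "delta_rot": [0, 0, 0]},
    {"slide": [0.26, 0, 0], "delta_rot": [0, 0, 0]},
    {"slide": [0.26, 0, 0], "delta_rot": [0, 0, 0]},
    {"slide": [0.26, 0, 0], "delta_rot": [0, 0, 0]},
    {"slide": [0.26, 0, 0], "delta_rot": [0, 0, 0]},
    {"slide": [0.26, 0, 0], "delta_rot": [0, 0, 0]},
    {"slide": [0.26, 0, 0], "delta_rot": [0, 0, 0]},
  ],
  gripper=255,
  force=20,
)

```text
time_s: 33.65
eef_pos: [0.6011, -0.2568, 0.0361]
tcp_rot: [2.222, 0.0, -2.22]
contact_force: [-0.8, 0.3, 4.8]
finger_gap: 0.0578
```

Request:
arm_command(
  steps=[
    {"slide": [-0.3, 0, 0], "delta_rot": [0, 0, 0]},
    {"slide": [-1, 0, 0], "delta_rot": [0, 0, 0]},
    {"slide": [-1.9, 0, 0], "delta_rot": [0, 0, 0]},
    {"slide": [-2.8, 0, 0], "delta_rot": [0, 0, 0]},
    {"slide": [-3.7, 0, 0], "delta_rot": [0, 0, 0]},
    {"slide": [-4.6, 0, 0], "delta_rot": [0, 0, 0]},
    {"slide": [-5.5, 0, 0], "delta_rot": [0, 0, 0]},
    {"slide": [-6.3, -0.3, 0], "delta_rot": [0, 0, 0]},
    {"slide": [-6.7, -0.9, 0.1], "delta_rot": [0, 0, 0]},
    {"slide": [-6.8, -1.8, 0.2], "delta_rot": [0, 0, 0]},
    {"slide": [-6.8, -2.7, 0.3], "delta_rot": [0, 0, 0]},
    {"slide": [-6.8, -3.6, 0.4], "delta_rot": [0, 0, 0]},
    {"slide": [-6.8, -4.5, 0.5], "delta_rot": [0, 0, 0]},
    {"slide": [-6.8, -5.4, 0.6], "delta_rot": [0, 0, 0]},
    {"slide": [-6.8, -6.3, 0.7], "delta_rot": [0, 0, 0]},
    {"slide": [-6.8, -7.2, 0.8], "delta_rot": [0, 0, 0]},
    {"slide": [-6.8, -8.1, 0.95], "delta_rot": [0, 0, 0]},
    {"slide": [-6.8, -9, 1.1], "delta_rot": [0, 0, 0]},
    {"slide": [-6.8, -9.9, 1.2], "delta_rot": [0, 0, 0]},
    {"slide": [-6.8, -10.8, 1.3], "delta_rot": [0, 0, 0]},
  ],
)

```text
time_s: 35.32
eef_pos: [0.5473, 0.1768, 0.3074]
tcp_rot: [2.22, 0.0, -2.222]
contact_force: [0.4, -0.5, -0.6]
finger_gap: 0.0575
```

Request:
arm_command(
  steps=[
    {"slide": [0, -0.9, 0.1], "delta_rot": [0, 0, 0]},
    {"slide": [0, -1.6, 0.2], "delta_rot": [0, 0, 0]},
    {"slide": [0, -1.97, 0.27], "delta_rot": [0, 0, 0]},
    {"slide": [0.4, -1.97, 0.27], "delta_rot": [0, 0, 0]},
    {"slide": [1.1, -1.97, 0.27], "delta_rot": [0, 0, 0]},
    {"slide": [1.8, -1.97, 0.27], "delta_rot": [0, 0, 0]},
    {"slide": [2.3, -1.97, 0.27], "delta_rot": [0, 0, 0]},
    {"slide": [2.6, -1.97, 0.27], "delta_rot": [0, 0, 0]},
    {"slide": [2.6, -1.97, 0.27], "delta_rot": [0, 0, 0]},
    {"slide": [2.6, -1.97, 0.27], "delta_rot": [0, 0, 0]},
  ],
)

```text
time_s: 36.15
eef_pos: [0.5373, 0.2534, 0.203]
tcp_rot: [2.219, -0.001, -2.222]
contact_force: [0.7, -0.4, -1.3]
finger_gap: 0.0575
```

```bash
python3 - <<'E'
from h import *
st,p,d,C,W=wshot("w10"); print(st["time_s"],st["eef_pos"],st["finger_gap"],st["contact_force"])
for k in blobs(hsv(p,(20,120,90),(35,255,255)),800)[:1]: print(cv2.boundingRect(k),circ(C,k,st["eef_pos"][2]-.022))
W[d==0]=9; W[np.abs(W[...,2]-.16)>.005]=9; s=(W[...,2]<1).astype(np.uint8)*255
for k in blobs(s,3000)[:2]:
    (c,wh,a)=cv2.minAreaRect(plane(C,k[:,0],.16)[:,:2].astype(np.float32)); print(c,wh,a)
    B=cv2.boxPoints((c,wh,a)); f=B[np.argsort(-B[:,0])[:2]]; m=f.mean(0); t=(f[1]-f[0])/np.linalg.norm(f[1]-f[0]); n=np.array([t[1],-t[0]]); n*=-np.sign(n[0]); print("centre",m+.09*n)
E
```

```text
36.15 [0.53732765 0.25340341 0.20303059] 0.057511461302832294 [ 0.70892685 -0.44084035 -1.28513679]
(188, 153, 270, 173) (array([0.5366, 0.2541]), 0.0695)
(0.5728336572647095, 0.2574865221977234) (0.11072101444005966, 0.18069693446159363) 5.334228515625
centre [0.5383442  0.25426623]
(0.5573416948318481, 0.08343254774808884) (0.03371230885386467, 0.10806906968355179) 82.62822723388672
centre [0.5216735  0.08804712]
```

Centred within 2 mm, so I lower it with a 1.5 mm correction in x.

Request:
arm_command(
  steps=[
    {"slide": [0.1, 0, -0.04], "delta_rot": [0, 0, 0]},
    {"slide": [0.2, 0, -0.04], "delta_rot": [0, 0, 0]},
    {"slide": [0.28, 0, -0.04], "delta_rot": [0, 0, 0]},
    {"slide": [0.34, 0, -0.04], "delta_rot": [0, 0, 0]},
    {"slide": [0.38, 0, -0.04], "delta_rot": [0, 0, 0]},
    {"slide": [0.41, 0, -0.04], "delta_rot": [0, 0, 0]},
    {"slide": [0.41, 0, -0.04], "delta_rot": [0, 0, 0]},
  ],
)

```text
time_s: 36.78
eef_pos: [0.539, 0.2541, 0.1866]
tcp_rot: [2.22, 0.001, -2.221]
contact_force: [-0.3, 0.3, -1.4]
finger_gap: 0.0575
```

Request:
arm_command(
  steps=[
    {"slide": [0.03, 0, 0], "delta_rot": [0, 0, 0]},
    {"slide": [0.05, 0, 0], "delta_rot": [0, 0, 0]},
    {"slide": [0.05, 0, 0], "delta_rot": [0, 0, 0]},
  ],
)

```text
time_s: 37.03
eef_pos: [0.5392, 0.2542, 0.1861]
tcp_rot: [2.222, 0.001, -2.22]
contact_force: [-1.1, -0.4, 3.4]
finger_gap: 0.0572
```

Request:
arm_command(
  steps=[
    {"slide": [0, 0, 0], "delta_rot": [0, 0, 0]},
    {"slide": [0, 0, 0], "delta_rot": [0, 0, 0]},
    {"slide": [0, 0, 0], "delta_rot": [0, 0, 0]},
    {"slide": [0, 0, 0], "delta_rot": [0, 0, 0]},
    {"slide": [-0.5, 0, 0], "delta_rot": [0, 0, 0]},
    {"slide": [-1.4, 0, 0], "delta_rot": [0, 0, 0]},
    {"slide": [-2.3, 0, 0], "delta_rot": [0, 0, 0]},
    {"slide": [-2.9, 0.4, 0.1], "delta_rot": [0, 0, 0]},
    {"slide": [-3.2, 1.2, 0.3], "delta_rot": [0, 0, 0]},
    {"slide": [-3.2, 2.1, 0.5], "delta_rot": [0, 0, 0]},
    {"slide": [-3.2, 3, 0.75], "delta_rot": [0, 0, 0]},
    {"slide": [-3.2, 3.9, 1], "delta_rot": [0, 0, 0]},
    {"slide": [-3.2, 4.8, 1.2], "delta_rot": [0, 0, 0]},
    {"slide": [-3.2, 5.7, 1.45], "delta_rot": [0, 0, 0]},
    {"slide": [-3.2, 6.6, 1.7], "delta_rot": [0, 0, 0]},
    {"slide": [-3.2, 7.5, 1.9], "delta_rot": [0, 0, 0]},
    {"slide": [-3.2, 8.4, 2.15], "delta_rot": [0, 0, 0]},
    {"slide": [-3.2, 9.3, 2.4], "delta_rot": [0, 0, 0]},
    {"slide": [-3.2, 10.2, 2.6], "delta_rot": [0, 0, 0]},
    {"slide": [-3.2, 11, 2.8], "delta_rot": [0, 0, 0]},
  ],
  gripper=0,
)

```text
time_s: 38.7
eef_pos: [0.4266, -0.188, 0.313]
tcp_rot: [2.222, -0.001, -2.221]
contact_force: [0.6, -0.8, 0.1]
finger_gap: 0.091
```

Request:
arm_command(
  steps=[
    {"slide": [0, 0.5, 0.15], "delta_rot": [0, 0, 0]},
    {"slide": [0.4, 0.66, 0.18], "delta_rot": [0, 0, 0]},
    {"slide": [1.2, 0.66, 0.18], "delta_rot": [0, 0, 0]},
    {"slide": [1.9, 0.66, 0.18], "delta_rot": [0, 0, 0]},
    {"slide": [2.1, 0.66, 0.18], "delta_rot": [0, 0, 0]},
    {"slide": [2.1, 0.66, 0.18], "delta_rot": [0, 0, 0]},
    {"slide": [2.1, 0.66, 0.18], "delta_rot": [0, 0, 0]},
  ],
)

```text
time_s: 39.28
eef_pos: [0.4208, -0.2126, 0.2297]
tcp_rot: [2.222, 0.001, -2.22]
contact_force: [0.6, 0.1, 0.7]
finger_gap: 0.0909
```

```bash
python3 - <<'E'
from h import *
st,p,d,C,W=wshot("w11"); print(st["time_s"],st["eef_pos"],st["finger_gap"],st["contact_force"])
p,td=optics.read_camera("top"); cv2.imwrite("pics/t11.png",p); T=cam("top"); TW=cloud(T,td)
for nm,lo,hi,z in(("blue",(100,120,60),(130,255,255),.164),("yellow",(20,120,90),(35,255,255),.164)):
    for k in blobs(hsv(p,lo,hi),800)[:2]: print(nm,cv2.boundingRect(k),circ(T,k,z))
for c in((.538,.254),(.515,.011)):
    r=np.hypot(TW[...,0]-c[0],TW[...,1]-c[1]); s=(r<.069)&(r>.04)&(td>0)&(TW[...,2]<.18); A=np.c_[TW[s][:,:2]-c,np.ones(s.sum())]; print("flange tilt,z",np.linalg.lstsq(A,TW[s][:,2],rcond=None)[0])
q=cv2.imread("pics/w11.png"); cv2.imwrite("pics/v11.png",np.hstack([cv2.resize(q,(400,300)),cv2.resize(p[130:430,100:500],(400,300))]))
E
```

```text
39.2833 [ 0.42080065 -0.2125613   0.22969919] 0.09085705997633993 [0.56250233 0.13598566 0.71466094]
blue (285, 201, 58, 58) (array([0.5154, 0.0117]), 0.0682)
blue (96, 236, 57, 57) (array([0.4385, 0.4483]), 0.066)
yellow (180, 192, 59, 58) (array([0.5386, 0.2553]), 0.0685)
flange tilt,z [-0.00216574  0.00387891  0.16444023]
flange tilt,z [0.00065913 0.00152348 0.16474831]
```

View pics/v11.png

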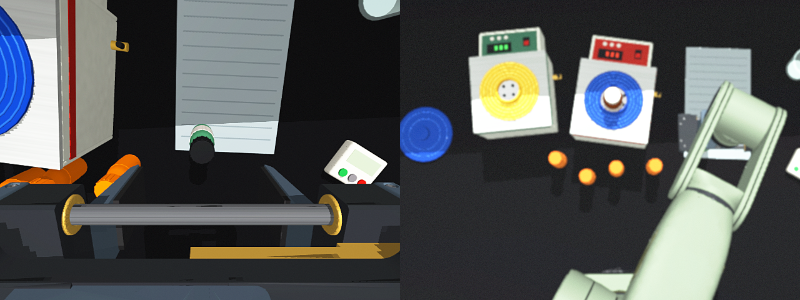

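Both rings are seated flat (z 0.164). Now I grip the small bottle on the mat.

Request:
arm_command(
  steps=[
    {"slide": [0.8, 0, 0], "delta_rot": [0, 0, 0]},
    {"slide": [1.7, 0, 0.02], "delta_rot": [0, 0, 0]},
    {"slide": [2.5, 0, 0.02], "delta_rot": [0, 0, 0]},
    {"slide": [3, 0, 0.02], "delta_rot": [0, 0, 0]},
    {"slide": [3.2, 0, 0.02], "delta_rot": [0, 0, 0]},
    {"slide": [3.2, 0, 0.02], "delta_rot": [0, 0, 0]},
    {"slide": [3.2, 0, 0.02], "delta_rot": [0, 0, 0]},
  ],
)

```text
time_s: 39.97
eef_pos: [0.4208, -0.213, 0.1023]
tcp_rot: [2.223, -0.0, -2.217]
contact_force: [0.0, 0.9, -0.5]
finger_gap: 0.0912
```

Request:
arm_command(
  steps=[
    {"slide": [0, 0, 0], "delta_rot": [0, 0, 0]},
    {"slide": [0, 0, 0], "delta_rot": [0, 0, 0]},
    {"slide": [0, 0, 0], "delta_rot": [0, 0, 0]},
    {"slide": [0, 0, 0], "delta_rot": [0, 0, 0]},
    {"slide": [0, 0, 0], "delta_rot": [0, 0, 0]},
    {"slide": [0, 0, 0], "delta_rot": [0, 0, 0]},
    {"slide": [0, 0, 0], "delta_rot": [0, 0, 0]},
    {"slide": [0, 0, 0], "delta_rot": [0, 0, 0]},
    {"slide": [0, 0, 0], "delta_rot": [0, 0, 0]},
    {"slide": [0, 0, 0], "delta_rot": [0, 0, 0]},
    {"slide": [0, 0, 0], "delta_rot": [0, 0, 0]},
    {"slide": [0, 0, 0], "delta_rot": [0, 0, 0]},
  ],
  gripper=255,
  force=20,
)

```text
time_s: 40.97
eef_pos: [0.4195, -0.2125, 0.1009]
tcp_rot: [2.221, 0.001, -2.221]
contact_force: [0.6, -0.4, -0.0]
finger_gap: 0.0286
```

Request:
arm_command(
  steps=[
    {"slide": [-0.3, 0, 0], "delta_rot": [0, 0, 0]},
    {"slide": [-1, 0, 0], "delta_rot": [0, 0, 0]},
    {"slide": [-1.9, 0, 0], "delta_rot": [0, 0, 0]},
    {"slide": [-2.8, 0, 0], "delta_rot": [0, 0, 0]},
    {"slide": [-3.7, 0, 0], "delta_rot": [0, 0, 0]},
    {"slide": [-4.6, 0, 0], "delta_rot": [0, 0, 0]},
    {"slide": [-5.5, 0, 0], "delta_rot": [0, 0, 0]},
    {"slide": [-6.3, -0.2, 0], "delta_rot": [0, 0, 0]},
    {"slide": [-6.7, -0.8, -0.2], "delta_rot": [0, 0, 0]},
    {"slide": [-6.8, -1.6, -0.4], "delta_rot": [0, 0, 0]},
    {"slide": [-6.8, -2.5, -0.6], "delta_rot": [0, 0, 0]},
    {"slide": [-6.8, -3.4, -0.85], "delta_rot": [0, 0, 0]},
    {"slide": [-6.8, -4.3, -1.1], "delta_rot": [0, 0, 0]},
    {"slide": [-6.8, -5.2, -1.3], "delta_rot": [0, 0, 0]},
    {"slide": [-6.8, -6.1, -1.55], "delta_rot": [0, 0, 0]},
    {"slide": [-6.8, -7, -1.8], "delta_rot": [0, 0, 0]},
    {"slide": [-6.8, -7.9, -2], "delta_rot": [0, 0, 0]},
    {"slide": [-6.8, -8.8, -2.25], "delta_rot": [0, 0, 0]},
    {"slide": [-6.8, -9.7, -2.5], "delta_rot": [0, 0, 0]},
    {"slide": [-6.8, -10.5, -2.7], "delta_rot": [0, 0, 0]},
  ],
)

```text
time_s: 42.63
eef_pos: [0.5271, 0.2101, 0.3721]
tcp_rot: [2.219, 0.002, -2.222]
contact_force: [0.5, -0.7, -2.4]
finger_gap: 0.0282
```

Request:
arm_command(
  steps=[
    {"slide": [0, -0.7, -0.18], "delta_rot": [0, 0, 0]},
    {"slide": [0, -1.1, -0.26], "delta_rot": [0, 0, 0]},
    {"slide": [0, -1.18, -0.27], "delta_rot": [0, 0, 0]},
    {"slide": [0.5, -1.18, -0.27], "delta_rot": [0, 0, 0]},
    {"slide": [1.1, -1.18, -0.27], "delta_rot": [0, 0, 0]},
    {"slide": [1.4, -1.18, -0.27], "delta_rot": [0, 0, 0]},
    {"slide": [1.4, -1.18, -0.27], "delta_rot": [0, 0, 0]},
    {"slide": [1.4, -1.18, -0.27], "delta_rot": [0, 0, 0]},
  ],
)

```text
time_s: 43.3
eef_pos: [0.5376, 0.2537, 0.3168]
tcp_rot: [2.22, -0.002, -2.222]
contact_force: [-0.3, -0.2, -0.9]
finger_gap: 0.0286
```

```bash
python3 - <<'E'
from h import *
st,p,d,C,W=wshot("w12"); print(st["time_s"],st["eef_pos"],st["finger_gap"],st["contact_force"])
for k in blobs(hsv(p,(20,120,90),(35,255,255)),800)[:1]: print(cv2.boundingRect(k),circ(C,k,.164))
E
```

```text
43.3 [0.53758575 0.2536698  0.31675763] 0.02859469478108181 [-0.2795071  -0.20297687 -0.90114947]
(240, 144, 164, 138) (array([0.5382, 0.2553]), 0.0698)
```

View pics/w12.png

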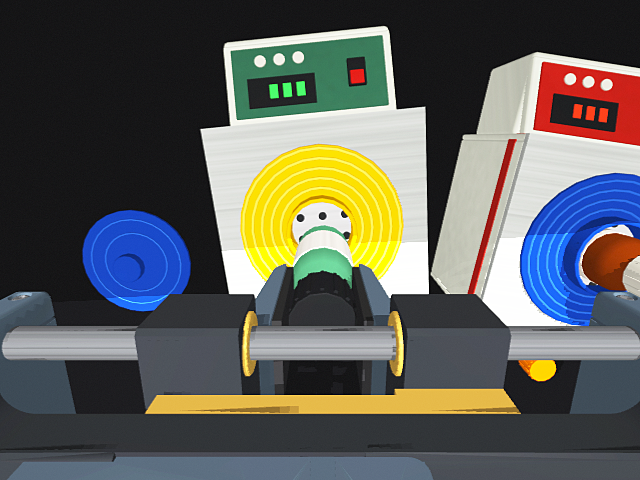

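The bottle is upright over the yellow ring, so I lower it with a small y correction.

Request:
arm_command(
  steps=[
    {"slide": [0.3, -0.03, -0.01], "delta_rot": [0, 0, 0]},
    {"slide": [0.8, -0.03, -0.01], "delta_rot": [0, 0, 0]},
    {"slide": [1.2, -0.03, -0.01], "delta_rot": [0, 0, 0]},
    {"slide": [1.6, -0.03, -0.01], "delta_rot": [0, 0, 0]},
    {"slide": [2, -0.03, -0.01], "delta_rot": [0, 0, 0]},
    {"slide": [2.3, -0.03, -0.01], "delta_rot": [0, 0, 0]},
    {"slide": [2.5, -0.03, -0.01], "delta_rot": [0, 0, 0]},
    {"slide": [2.58, -0.03, -0.01], "delta_rot": [0, 0, 0]},
    {"slide": [2.58, -0.03, -0.01], "delta_rot": [0, 0, 0]},
    {"slide": [2.58, -0.03, -0.01], "delta_rot": [0, 0, 0]},
  ],
)

```text
time_s: 44.18
eef_pos: [0.5389, 0.2562, 0.2148]
tcp_rot: [-2.224, -0.001, 2.219]
contact_force: [0.3, 0.5, -1.7]
finger_gap: 0.0286
```

Request:
arm_command(
  steps=[
    {"slide": [0.03, 0, 0], "delta_rot": [0, 0, 0]},
    {"slide": [0.06, 0, 0], "delta_rot": [0, 0, 0]},
    {"slide": [0.08, 0, 0], "delta_rot": [0, 0, 0]},
    {"slide": [0.08, 0, 0], "delta_rot": [0, 0, 0]},
  ],
)

```text
time_s: 44.52
eef_pos: [0.5383, 0.2561, 0.2106]
tcp_rot: [2.221, 0.001, -2.221]
contact_force: [-0.2, 0.2, -0.9]
finger_gap: 0.0285
```

Request:
arm_command(
  steps=[
    {"slide": [0.03, 0, 0], "delta_rot": [0, 0, 0]},
    {"slide": [0.05, 0, 0], "delta_rot": [0, 0, 0]},
    {"slide": [0.07, 0, 0], "delta_rot": [0, 0, 0]},
    {"slide": [0.07, 0, 0], "delta_rot": [0, 0, 0]},
  ],
)

```text
time_s: 44.85
eef_pos: [0.5386, 0.2562, 0.2089]
tcp_rot: [2.223, 0.001, -2.22]
contact_force: [-1.6, -1.5, 4.5]
finger_gap: 0.0288
```

Contact came at the expected shelf height. I release, rise and move aside.

Request:
arm_command(
  steps=[
    {"slide": [0, 0, 0], "delta_rot": [0, 0, 0]},
    {"slide": [0, 0, 0], "delta_rot": [0, 0, 0]},
    {"slide": [0, 0, 0], "delta_rot": [0, 0, 0]},
    {"slide": [0, 0, 0], "delta_rot": [0, 0, 0]},
    {"slide": [0, 0, 0], "delta_rot": [0, 0, 0]},
    {"slide": [-0.5, 0, 0], "delta_rot": [0, 0, 0]},
    {"slide": [-1.3, 0, 0], "delta_rot": [0, 0, 0]},
    {"slide": [-2.2, 0, 0], "delta_rot": [0, 0, 0]},
    {"slide": [-3, 0, 0], "delta_rot": [0, 0, 0]},
    {"slide": [-3.5, 0.7, 0.3], "delta_rot": [0, 0, 0]},
    {"slide": [-3.5, 1.6, 0.5], "delta_rot": [0, 0, 0]},
    {"slide": [-3.5, 2.5, 0.8], "delta_rot": [0, 0, 0]},
    {"slide": [-3.5, 3.4, 1], "delta_rot": [0, 0, 0]},
    {"slide": [-3.5, 4.3, 1.3], "delta_rot": [0, 0, 0]},
    {"slide": [-3.5, 5.2, 1.5], "delta_rot": [0, 0, 0]},
    {"slide": [-3.5, 6.1, 1.8], "delta_rot": [0, 0, 0]},
    {"slide": [-3.5, 7, 2], "delta_rot": [0, 0, 0]},
    {"slide": [-3.5, 8, 2.3], "delta_rot": [0, 0, 0]},
    {"slide": [-3.5, 9, 2.5], "delta_rot": [0, 0, 0]},
    {"slide": [-3.5, 10, 2.8], "delta_rot": [0, 0, 0]},
  ],
  gripper=0,
)

```text
time_s: 46.52
eef_pos: [0.4261, -0.1455, 0.3479]
tcp_rot: [2.222, 0.001, -2.22]
contact_force: [0.5, -0.4, -0.3]
finger_gap: 0.091
```

Request:
arm_command(
  steps=[
    {"slide": [0, 1, 0.2], "delta_rot": [0, 0, 0]},
    {"slide": [0, 2, 0.4], "delta_rot": [0, 0, 0]},
    {"slide": [0, 2.5, 0.4], "delta_rot": [0, 0, 0]},
    {"slide": [0, 2.5, 0.4], "delta_rot": [0, 0, 0]},
  ],
)

```text
time_s: 46.85
eef_pos: [0.4101, -0.2477, 0.3473]
tcp_rot: [-2.219, 0.007, 2.221]
contact_force: [0.6, 0.4, 0.4]
finger_gap: 0.0911
```

```bash
python3 - <<'E'
from h import *
st=bot.observe(); print(st["time_s"],st["eef_pos"])
ims=[]
for n in("top","scene"):
    p,td=optics.read_camera(n); cv2.imwrite(f"pics/{n}f.png",p); T=cam(n); TW=cloud(T,td)
    for nm,lo,hi in(("blue",(100,120,60),(130,255,255)),("yellow",(20,120,90),(35,255,255))):
        for k in blobs(hsv(p,lo,hi),800)[:2]: print(n,nm,cv2.boundingRect(k),circ(T,k,.164))
    for c in((.538,.254),(.515,.011)):
        r=np.hypot(TW[...,0]-c[0],TW[...,1]-c[1]); s=(r<.069)&(r>.04)&(td>0)&(TW[...,2]<.18); A=np.c_[TW[s][:,:2]-c,np.ones(s.sum())]; print("flange",np.round(np.linalg.lstsq(A,TW[s][:,2],rcond=None)[0],4))
        s=(r<.035)&(TW[...,2]>.19)&(td>0); zt=np.percentile(TW[...,2][s],85); t=s&(TW[...,2]>zt-.012); print("cap",round(zt,4),np.round((TW[t].min(0)+TW[t].max(0))/2,4))
    for k in blobs(hsv(p,(8,150,120),(18,255,255)),60)[:4]: print("orange",cv2.boundingRect(k))
    ims.append(cv2.resize(p[130:430,100:500] if n=="top" else p[80:480,150:550],(400,300) if n=="top" else (400,400)))
cv2.imwrite("pics/final.png",np.hstack([cv2.copyMakeBorder(ims[0],0,100,0,0,0),ims[1]]))
E
```

```text
46.85 [ 0.4101465  -0.2476863   0.34726912]
top blue (285, 201, 58, 58) (array([0.5154, 0.0116]), 0.0682)
top blue (96, 236, 58, 57) (array([0.4388, 0.4482]), 0.0662)
top yellow (180, 192, 59, 58) (array([0.5386, 0.2553]), 0.0685)
flange [-0.0027  0.0052  0.1646]
cap 0.2247 [0.537  0.2588 0.2208]
flange [1.000e-04 5.300e-03 1.645e-01]
cap 0.2383 [0.5134 0.0143 0.2364]
orange (248, 280, 19, 18)
orange (278, 298, 18, 17)
orange (346, 288, 17, 17)
orange (308, 290, 16, 17)
scene blue (385, 400, 64, 67) (array([0.483 , 0.5147]), 0.0635)
scene blue (293, 205, 57, 49) (array([0.5148, 0.0112]), 0.0678)
scene yellow (316, 295, 61, 59) (array([0.5383, 0.2553]), 0.0684)
flange [-0.003   0.0013  0.1631]
cap 0.2224 [0.5371 0.2575 0.2182]
flange [-0.0012  0.0185  0.1621]
cap 0.2361 [0.5124 0.0124 0.2323]
orange (381, 236, 23, 60)
orange (357, 186, 14, 31)
orange (373, 215, 12, 30)
```

View pics/final.png

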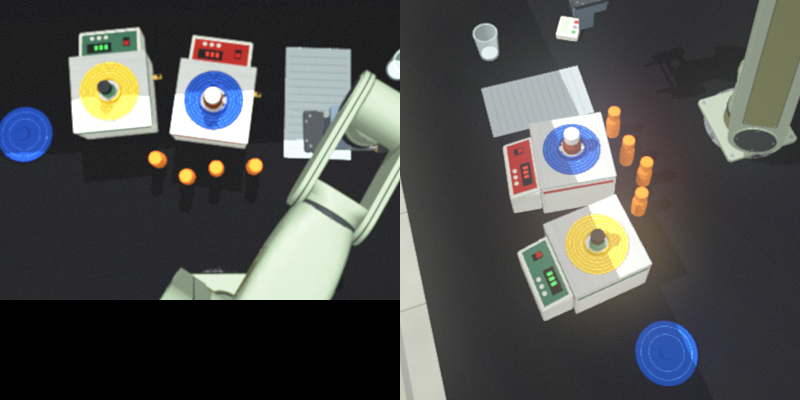

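The pictures show both pairs in their right baths, with the rings flat and the caps at standing height (0.222 and 0.236 m). The bystanders have not moved.

```bash
python3 -c "
from station import bot
print(bot.observe()['time_s'],bot.sign_off())"
```

```text
the job is handed in; nothing more can be done
46.95 None
```

The swap is done and handed in at 46.95 s of the 144 s allowed. The large brown bottle stands in the blue ring in the red bath, and the small green bottle stands in the yellow ring in the green bath.

**What I did:** I parked the small bottle, the yellow ring and the large bottle on the mat. The blue ring then went into the red bath with the large bottle inside it, and the yellow ring into the green bath with the small bottle inside it. I lowered each piece until it touched, at no more than about 9 N, before letting go.

**Last checks (top and scene cameras):**
- **Rings:** both flanges measure 0.162–0.165 m (nominal 0.164) and are level within about 1°. They sit about 1 mm off their bath centres.
- **Bottles:** the cap tops measure 0.222–0.225 m and 0.236–0.238 m, against nominal heights of 0.222 m and 0.236 m, so both stand on the shelves.
- **Bystanders:** the lid and the orange bottles measured where they were at the start. The beaker and timer were only checked by eye.
- **Disagreement:** the cameras put the caps 1–4 mm off the ring axes, and the two cameras differ by up to 2 mm on this. That is within the 7.5 mm play. No check failed.

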